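# Make up the breakfast and supper caddies from the jars on the worktop

### The job

Make up the two table caddies from the stock in the middle of the worktop. The long light-wood breakfast caddy gets the honey jar in its largest well, the white vitamin bottle in the middle well and the white-lidded spice jar in its smallest well; the short dark-wood supper caddy gets the pepper mill in its larger well and the green-lidded spice jar in the smaller one. Stand each upright, right down on the floor of its well, without dropping any, and leave the garlic and the dropper bottle standing where they are.

Things in the scene. Friction and masses are not known exactly. Their poses are not given: they have to be found in the camera images.
- honey_jar: Glass jar of golden honey with a red screw lid, 100 mm tall; lid 65 mm across from 88 to 99 mm up, glass 60 mm across below it. About 0.44 kg. Take it from above by the lid. Origin: centre of its underside; z is up along its axis; its yaw does not matter.
- vitamin_bottle: White plastic vitamin bottle with a blue ribbed cap, 83 mm tall, 51 mm across; cap 48 mm across from 66 mm up. About 0.08 kg. Origin: centre of its underside; z is up along its axis; its yaw does not matter.
- white_spice: Glass spice jar with a WHITE lid and a green label, 100 mm tall, 43 mm across. About 0.11 kg. Starts upright. Origin: centre of its underside; z is up along its axis; its yaw does not matter.
- green_spice: Glass spice jar with a GREEN lid and a pale label, 106 mm tall, 46 mm across. About 0.11 kg. Starts upright. Origin: centre of its underside; z is up along its axis; its yaw does not matter.
- pepper_mill: Brown turned-wood pepper mill, 170 mm tall, foot 58 mm across; round head 50 mm across from 123 to 159 mm up (take it there), with a 12 mm steel knob on top. The head does not turn. About 0.18 kg. Origin: centre of its underside; z is up along its axis; its yaw does not matter.
- garlic: Pale garlic bulb, 60 mm across, 58 mm tall, part of the stock but of neither kit: stays where it stands. Origin: centre of its underside.
- dropper_bottle: Small brown dropper bottle with a black rubber top, 33 mm across, 102 mm tall, easily tipped; of neither kit: stays standing where it is. Origin: centre of its underside.
- breakfast_caddy: Long light-wood board, 310 (its y) x 104 (x) x 26 mm high, fixed, with three round wells along its y axis and a low steel handle at each end (top at 52 mm). Origin: centre of underside. Wells 18 mm deep, floor 8 mm above the worktop; centres on x = 0: honey jar y = +94 mm (83 mm wide, largest), vitamin bottle y = +2 mm (70 mm, middle), white-lidded jar y = -84 mm (62 mm, smallest).
- supper_caddy: Short dark-wood board, 232 (its y) x 104 (x) x 26 mm high, fixed, with two round wells along its y axis and a low steel handle at each end (top at 52 mm). Origin: centre of underside. Wells 18 mm deep, floor 8 mm above the worktop; centres on x = 0: pepper mill y = +52 mm (76 mm wide, larger), green-lidded jar y = -52 mm (62 mm, smaller).

How it is judged:
By the outcome, as a careful person would: the job done as asked, in the order asked, and still so for the second after the job is handed in, with the robot touching nothing.
It also fails if it takes over 131 s, if anything falls off the work surface, if the arm or the gripper's body presses on something with over 40 N, if the wrist force passes 120 N, or if a joint passes its speed limit or range.

### The arm

A 7-joint arm with a two-finger parallel gripper is mounted at the origin on a cart in front of the work surface, level with it; the furniture and walls round the work are solid. World frame = base frame: x ahead of the robot, y to its left, z up, the work surface at z = 0. Lengths are in mm, angles in rad, forces in N, time in s.
With the tool pointing down it reaches from about 400 to 875 mm from the base axis. Payload 4.4 kg.
Tool frame: the origin (TCP) lies midway between the tips of the shut fingers; the grasp point (between the pads) lies 19 mm behind it; z points along the fingers, y is the line along which they close (so a half turn about z gives the same grasp; the last joint's range is limited). The gripper opens to 85 mm and grips with 20 to 120 N. Pads are 22 mm wide; open, the fingers measure 114 mm over their backs; the gripper's body (76 mm by 85 mm) begins 54 mm behind the grasp point. The pads swing forward as they close: fully open they stand 13 mm farther back than shut.
Start: joints at [1.082, 0.628, 0.038, 1.517, -0.027, 0.996, -0.02], TCP at [266.733, -592.766, 231.313] pointing down, gripper open.
Joint ranges: [-3.06, 3.06], [-0.37, 2.12], [-1.25, 1.32], [0.18, 2.47], [-1.1, 4.24], [0.23, 1.98], [-2.94, 2.94]. Speed limits (rad/s): [2.57, 2.57, 3.14, 3.14, 3.14, 3.14, 3.14].

### API

Orientations are given as [roll, pitch, yaw] about the fixed x, y, z axes, in that order (R = Rz(yaw) Ry(pitch) Rx(roll)).
In Python, from cell import monitor, cams, ctrl gives the robot as it stands.
- The arm moves only by the tool drive_tool, never from a script. Its argument "motion" is a list of rows, each an object with "fingers": the opening, from 0 (shut) to 1 (fully open); "linear": the shift along the tool's x, y, z in m, a list of three; "twist": the turn about the tool's z in rad. In form: [{"fingers": fingers, "linear": [x, y, z], "twist": twist}, ...]. A call has 1 to 5 rows; each row shifts and turns the commanded pose from where the row before left it, along the tool's axes as they then stand; what a row does not reach is not made up. A row lasts 1/12 s, in which the tool goes at most 41.7 mm and 7.16 degrees, less where a joint would pass 70% of its speed; a pose out of reach is approached as far as the arm can. A call with a gripper value outside its range is refused whole. The fingers move at their own pace and stop on an object; the grip force is fixed at half the most. Time passes only in rows, so rows that do not move let the fingers close. It gives the time, the measured TCP pose, the force, the opening and the grip force at its end, in the units of the state.
- monitor.read_state(): the state, without advancing time (a new reading comes with each control period).
- cams.get_image(name): name is "scene" or "side" or "wrist"; returns a dict with "color" (384x512x3 uint8, blue, green, red), "K" (3x3 intrinsics, pixels), "R" (3x3) and "t" (3): a world point X has camera coordinates R X + t. Camera axes: x right, y down, z forward; pixel columns grow to the right and rows downward; lengths in mm; the calibration is good to about 2 mm. A picture is of the moment at which its call begins. There is no depth.
- ctrl.finish_job(): hands the job in; it is judged then, once.
The state is a dict: "clock": time; "qpos": joint angles; "qd": joint speeds; "tau": joint torques, N m; "eef_pos": TCP position; "tool_rot": TCP orientation; "force": force on the tool from outside, world axes, zero at the start; "torque": the same for the moment, N m; "width": finger opening in mm; "gripper_force": force on a finger pad.
Only numpy, scipy, OpenCV 4.12 (cv2) and the standard library are available. Lean on these libraries where they do the work, as an engineer would, in place of code of your own. Each camera call takes 0.05 s, during which the arm holds its last target. There are 200 camera calls.

## Working session

There is one attempt and no reset: what is moved stays moved. The work goes in short steps, Python scripts to look and compute and a tool call to move; the robot and the scene stay as the last step left them, time stands still between calls to the robot, and variables do not carry over. Pictures are saved under pics/ and viewed, at most 14 in all, crops included, and the job is handed in when it is done.

Besides the shell and the picture viewer there is one more tool, called after "Emit:" by a JSON object that holds its "name" and its "arguments", one argument or row to a line. drive_tool: Moves the arm, as the interface text tells. Its arguments: {"type":"object","properties":{"motion":{"type":"array"}},"required":["motion"]}

```bash
mkdir -p pics; ls; python3 - <<'E'
from cell import monitor,cams
import cv2
print(monitor.read_state())
for n in("scene","side","wrist"):
    i=cams.get_image(n);cv2.imwrite(f"pics/{n}0.png",cv2.resize(i["color"],(768,576),interpolation=cv2.INTER_CUBIC));print(n,i["K"].tolist(),i["R"].round(4).tolist(),i["t"])
E
```

```text
pics
{'clock': 0.0, 'qpos': array([ 1.08224131,  0.62935398,  0.03840312,  1.51837582, -0.02699952,
        0.99628575, -0.01998545]), 'qd': array([-7.80575806e-04,  3.41728394e-04, -7.97682845e-05,  1.87632604e-04,
       -9.57280989e-05,  1.37290023e-03, -2.00216655e-03]), 'tau': array([-7.61503434e-04, -5.63409376e+01,  1.22559182e+00, -1.93450695e+01,
        1.08840445e-02,  1.03209246e-02, -1.10592171e-05]), 'eef_pos': array([ 266.46815032, -592.18276808,  230.38078496]), 'tool_rot': array([-3.13968645e+00,  3.25176698e-06,  4.22801066e-01]), 'force': array([-0.70407003,  0.51123236, -0.58208771]), 'torque': array([-0.00703702, -0.00930887,  0.021604  ]), 'gripper_force': 0.0, 'width': 85.37027373802954}
scene [[417.22976973463915, 0.0, 259.43959399992195], [0.0, 417.22976973463915, 187.5628320568737], [0.0, 0.0, 1.0]] [[-0.8436, -0.5369, 0.0001], [-0.3077, 0.4833, -0.8196], [0.44, -0.6915, -0.5729]] [488.04852223 204.22500352 706.20067253]
side [[426.27745306562633, 0.0, 261.9394630282069], [0.0, 426.27745306562633, 188.74124819145413], [0.0, 0.0, 1.0]] [[0.9968, -0.0791, -0.006], [-0.0554, -0.6402, -0.7662], [0.0567, 0.7642, -0.6425]] [-564.40877079   46.69917862 1160.41441032]
wrist [[314.69034023357256, 0.0, 257.8406656072494], [0.0, 314.69034023357256, 195.87095701689623], [0.0, 0.0, 1.0]] [[0.4109, -0.9117, -0.0023], [-0.8677, -0.3918, 0.306], [-0.2798, -0.1237, -0.952]] [-649.39171594  -39.69186605  379.9474504 ]
```

View pics/scene0.png

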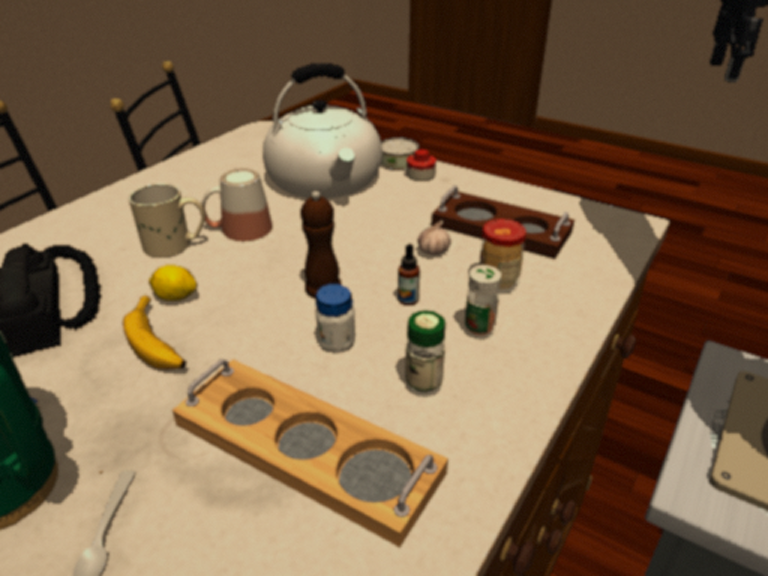

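View pics/side0.png

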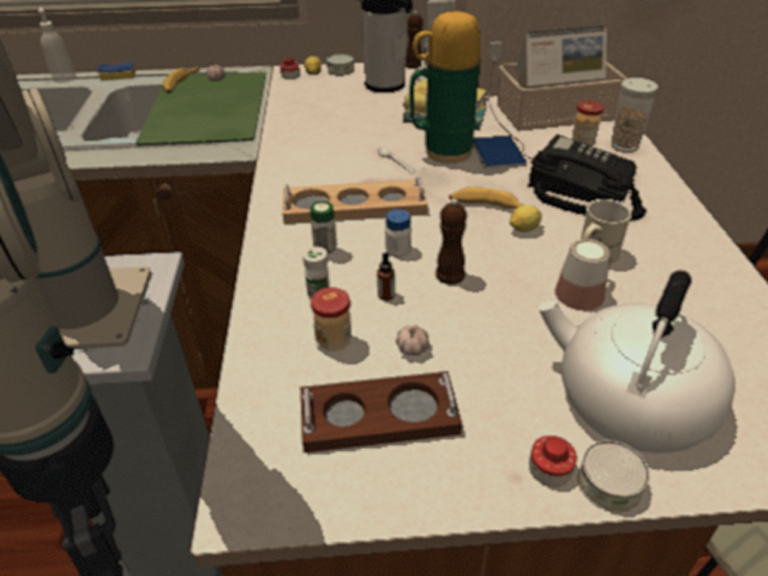

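The pictures show the breakfast caddy on the far (+y) side, with its large well nearest the robot, and the supper caddy on the near (-y) side, with the stock between them. I read the lid and well positions below (768-wide pixels).

```bash
cat > h.py <<'E'
from cell import monitor,cams
import cv2,numpy as np
def ray(c,u,v,s=1.5):
    d=c["R"].T@np.linalg.inv(c["K"])@[(u+.5)/s-.5,(v+.5)/s-.5,1]; return -c["R"].T@c["t"],d
def onz(c,u,v,z,s=1.5):
    o,d=ray(c,u,v,s); return (o+d*(z-o[2])/d[2]).round(1)
def proj(c,X,s=1.5):
    p=c["K"]@(c["R"]@np.array(X,float)+c["t"]); p=p[:2]/p[2]; return (p+.5)*s-.5
E
python3 - <<'E'
from h import *
S=cams.get_image("scene");D=cams.get_image("side")
P=dict(honey=(504,231,331,301,99),vit=(335,296,398,217,83),white=(484,272,316,257,100),green=(427,322,322,209,106),mill=(316,195,453,206,170),garlic=(433,240,413,342,25),drop=(409,248,386,258,102),
bL=(376,471,312,199,26),bM=(306,438,352,195,26),bS=(248,407,392,192,26),sL=(477,213,413,403,26),sS=(532,227,345,410,26))
for k,(a,b,c,d,z) in P.items(): print(k,onz(S,a,b,z)[:2],onz(D,c,d,z)[:2])
def crop(c,x,y,w,h,n): # native px
    cv2.imwrite(f"pics/{n}.png",cv2.resize(c["color"][y:y+h,x:x+w],None,fx=4,fy=4,interpolation=cv2.INTER_CUBIC))
crop(D,180,110,150,90,"dA");crop(D,190,180,130,125,"dB")
crop(S,200,120,190,145,"sA");crop(S,110,230,195,130,"sB")
E
```

```text
honey [ 453.6 -122. ] [ 456.7 -129.2]
vit [582.1 128.2] [585.8 123. ]
white [431.   -5.3] [431.3 -12.5]
green [438.9 136.1] [441.3 128.7]
mill [672.5  43.5] [672.5  20. ]
garlic [ 587.6 -151.1] [ 586.6 -159.1]
drop [546.   -0.7] [552.1 -28.5]
bL [406.5 296.8] [412.5 292.7]
bM [497.6 301.3] [499.7 301.3]
bS [585.2 301.1] [588.  305.8]
sL [ 565.8 -274.6] [ 573.3 -287.4]
sS [ 462.9 -280.3] [ 471.6 -292.1]
```

View pics/dA.png

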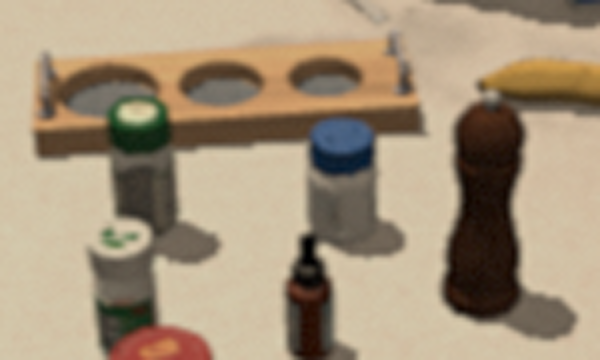

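View pics/dB.png

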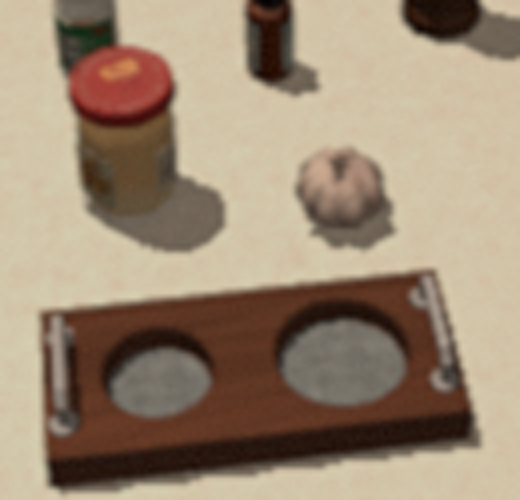

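View pics/sA.png

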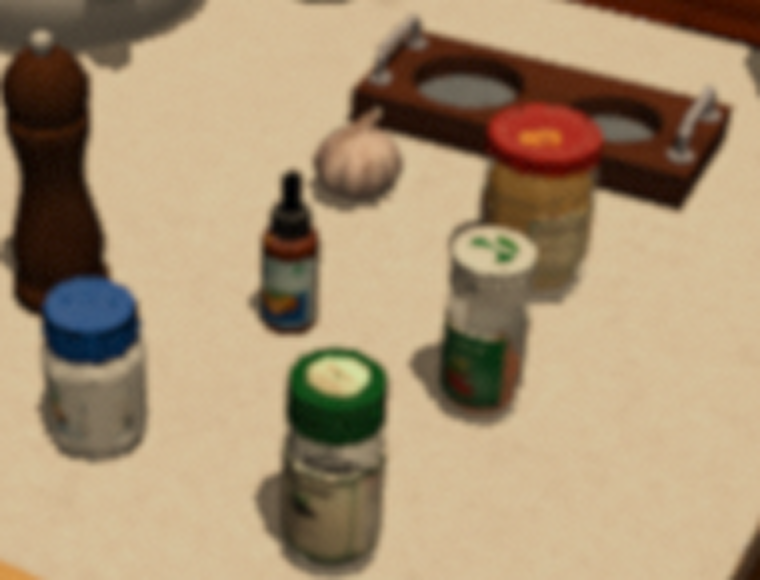

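View pics/sB.png

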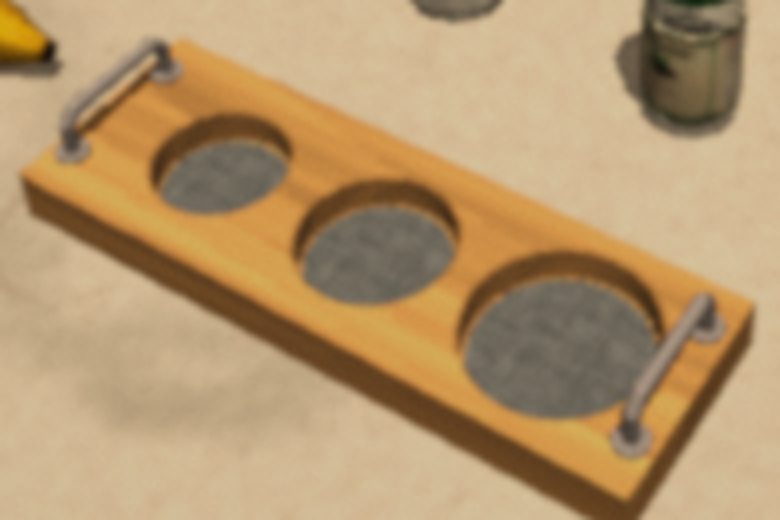

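```bash
cat >> h.py <<'E'
def tri(c1,p1,c2,p2):
    A=[];b=[]
    for c,p in((c1,p1),(c2,p2)):
        o,d=ray(c,*p,1.); d/=np.linalg.norm(d); M=np.eye(3)-np.outer(d,d); A.append(M);b.append(M@o)
    return np.linalg.lstsq(np.vstack(A),np.hstack(b),rcond=None)[0].round(1)
E
python3 - <<'E'
from h import *
S=cams.get_image("scene");D=cams.get_image("side")
f=lambda o,u,v:(o[0]+(u+.5)/4-.5,o[1]+(v+.5)/4-.5)
dA,dB,sA,sB=(180,110),(190,180),(200,120),(110,230)
P=dict(honey=(f(sA,545,132),f(dB,122,79),99),vit=(f(sA,90,305),f(dA,342,133),83),white=(f(sA,493,249),f(dA,121,235),100),green=(f(sA,337,375),f(dA,140,111),106),mill=(f(sA,41,32),f(dA,492,94),170),garlic=(f(sA,358,162),f(dB,341,187),27),drop=(f(sA,291,174),f(dA,308,237),102),
bL=(f(sB,560,334),f(dA,110,91),26),bM=(f(sB,377,243),f(dA,222,84),26),bS=(f(sB,221,163),f(dA,325,77),26),sL=(f(sA,469,82),f(dB,342,352),26),sS=(f(sA,610,118),f(dB,158,372),26))
for k,(a,d,z) in P.items(): print(k,onz(S,*a,z,1.)[:2],onz(D,*d,z,1.)[:2],tri(S,a,D,d))
E
```

```text
honey [ 455.7 -127. ] [ 455.8 -125. ] [ 455.6 -125.9   99.7]
vit [586.4 125.8] [586.4 131.4] [585.6 127.7  85. ]
white [429.3  -3.4] [ 4.295e+02 -3.000e-01] [429.2  -2.  101. ]
green [441.4 133.9] [441.6 138. ] [441.2 135.4 107.4]
mill [679.9  36.1] [677.5  38.9] [677.7  38.  171. ]
garlic [ 584.  -147.8] [ 586.2 -155.9] [ 586.6 -152.6   23.7]
drop [550.5  -7.6] [551.6 -15.8] [552.3 -11.6  99.1]
bL [408.5 296.4] [410.2 293.7] [409.6 295.5  24.7]
bM [499.6 298.8] [501.6 296.2] [501.1 297.9  24.6]
bS [586.9 300. ] [586.6 299.4] [586.8 299.9  25.8]
sL [ 572.2 -281.9] [ 573.5 -284.9] [ 573.4 -284.    24.8]
sS [ 472.2 -287.1] [ 470.1 -290.4] [ 471.4 -289.    24.9]
```

The lid and rim centres agree between views to a few mm. Estimated positions (x, y):

| Item | Position |
|---|---|
| Honey | (456, -126) |
| Vitamin | (586, 128) |
| White | (429, -2) |
| Green | (441, 135) |
| Mill | (678, 38) |
| Breakfast wells (large, middle, small) | (409, 295), (501, 298), (587, 300) |
| Supper wells (larger, smaller) | (573.5, -283), (470, -289) |

I'll start with the honey jar.

Emit:
{"name": "drive_tool", "arguments": {
  "motion": [
    {"fingers": 1, "linear": [0, -0.035, 0], "twist": 0.106},
    {"fingers": 1, "linear": [0, -0.035, 0], "twist": 0.106},
    {"fingers": 1, "linear": [0, -0.035, 0], "twist": 0.106},
    {"fingers": 1, "linear": [0, -0.035, 0], "twist": 0.106},
    {"fingers": 1, "linear": [0.03, -0.02, 0], "twist": 0}
  ]
}}

```text
clock: 0.77
eef_pos: [252.6, -435.0, 231.0]
tool_rot: [-3.137, 0.006, -0.014]
force: [-0.0, -0.4, -0.9]
width: 85.2
gripper_force: 0.0
```

Emit:
{"name": "drive_tool", "arguments": {
  "motion": [
    {"fingers": 1, "linear": [0.02, -0.031, 0], "twist": 0},
    {"fingers": 1, "linear": [0.02, -0.031, 0], "twist": 0},
    {"fingers": 1, "linear": [0.02, -0.031, 0], "twist": 0},
    {"fingers": 1, "linear": [0.02, -0.031, 0], "twist": 0},
    {"fingers": 1, "linear": [0.02, -0.031, 0], "twist": 0}
  ]
}}

```text
clock: 1.18
eef_pos: [361.5, -282.2, 231.6]
tool_rot: [3.141, -0.001, -0.001]
force: [0.5, 0.6, 0.2]
width: 85.0
gripper_force: 0.0
```

Emit:
{"name": "drive_tool", "arguments": {
  "motion": [
    {"fingers": 1, "linear": [0.02, -0.031, 0.01], "twist": 0},
    {"fingers": 1, "linear": [0.02, -0.031, 0.01], "twist": 0},
    {"fingers": 1, "linear": [0.02, -0.031, 0.01], "twist": 0},
    {"fingers": 1, "linear": [0.02, -0.031, 0.01], "twist": 0},
    {"fingers": 1, "linear": [0, 0, 0], "twist": 0}
  ]
}}

```text
clock: 1.6
eef_pos: [444.5, -152.0, 190.0]
tool_rot: [-3.137, -0.001, 0.01]
force: [1.1, 0.2, -0.7]
width: 85.5
gripper_force: 0.0
```

Emit:
{"name": "drive_tool", "arguments": {
  "motion": [
    {"fingers": 1, "linear": [0.0115, -0.026, 0], "twist": 0},
    {"fingers": 1, "linear": [0, 0, 0.03], "twist": 0},
    {"fingers": 1, "linear": [0, 0, 0.03], "twist": 0},
    {"fingers": 1, "linear": [0, 0, 0], "twist": 0}
  ]
}}

```text
clock: 1.93
eef_pos: [449.6, -132.6, 127.7]
tool_rot: [-3.14, 0.008, 0.0]
force: [-1.7, 0.8, -0.1]
width: 85.3
gripper_force: 0.0
```

```bash
python3 - <<'E'
from h import *
print(monitor.read_state()["eef_pos"])
w=cams.get_image("wrist");cv2.imwrite("pics/w1.png",w["color"])
for X in([456,-126,99],[456-32.5,-126,99],[456+32.5,-126,99],[456,-158.5,99],[456,-93.5,99]):print(proj(w,X,1.))
E
```

```text
[ 449.57761792 -132.57373166  127.74128509]
[246.29451966 224.27025535]
[246.85369456 272.64592808]
[245.66997775 170.23951428]
[301.72502829 224.3804855 ]
[190.91434286 224.1601253 ]
```

View pics/w1.png

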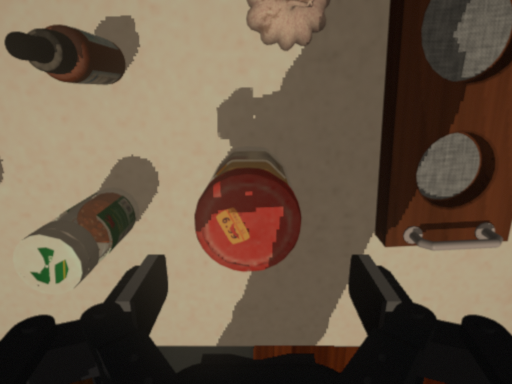

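The wrist view shows the honey lid centred at about (247, 220), against a predicted (246, 224). That is an offset of about +2 mm in x, so I correct and go down.

Emit:
{"name": "drive_tool", "arguments": {
  "motion": [
    {"fingers": 1, "linear": [0.008, -0.0065, 0.0], "twist": 0},
    {"fingers": 1, "linear": [0, 0, 0.03], "twist": 0},
    {"fingers": 1, "linear": [0, 0, 0.03], "twist": 0},
    {"fingers": 1, "linear": [0, 0, 0], "twist": 0},
    {"fingers": 1, "linear": [0, 0, 0], "twist": 0}
  ]
}}

```text
clock: 2.4
eef_pos: [460.8, -127.3, 72.0]
tool_rot: [-3.141, 0.0, -0.002]
force: [-0.4, 0.0, -0.5]
width: 85.3
gripper_force: 0.0
```

Emit:
{"name": "drive_tool", "arguments": {
  "motion": [
    {"fingers": 1, "linear": [-0.002, 0, 0.004], "twist": 0},
    {"fingers": 0, "linear": [0, 0, 0], "twist": 0},
    {"fingers": 0, "linear": [0, 0, 0], "twist": 0},
    {"fingers": 0, "linear": [0, 0, 0], "twist": 0},
    {"fingers": 0, "linear": [0, 0, 0], "twist": 0}
  ]
}}

```text
clock: 2.82
eef_pos: [459.6, -127.5, 69.3]
tool_rot: [3.141, -0.003, -0.001]
force: [-0.8, 0.1, 10.0]
width: 62.9
gripper_force: 62.9
```

Emit:
{"name": "drive_tool", "arguments": {
  "motion": [
    {"fingers": 0, "linear": [0, 0, 0], "twist": 0},
    {"fingers": 0, "linear": [0, 0, 0], "twist": 0},
    {"fingers": 0, "linear": [0, 0, 0], "twist": 0}
  ]
}}

```text
clock: 3.07
eef_pos: [459.5, -127.4, 69.3]
tool_rot: [3.141, -0.003, -0.001]
force: [-1.2, 1.1, 9.5]
width: 62.6
gripper_force: 62.9
```

Emit:
{"name": "drive_tool", "arguments": {
  "motion": [
    {"fingers": 0, "linear": [0, 0, -0.01], "twist": 0},
    {"fingers": 0, "linear": [0, 0, -0.02], "twist": 0},
    {"fingers": 0, "linear": [0, 0, -0.02], "twist": 0},
    {"fingers": 0, "linear": [0, 0, 0], "twist": 0}
  ]
}}

```text
clock: 3.4
eef_pos: [460.4, -128.0, 120.8]
tool_rot: [3.14, -0.006, -0.002]
force: [1.3, 0.2, -3.4]
width: 62.5
gripper_force: 67.4
```

```bash
python3 - <<'E'
from h import *
c=cams.get_image("side")["color"]
cv2.imwrite("pics/l1.png",cv2.resize(c[110:250,160:330],None,fx=4,fy=4,interpolation=cv2.INTER_CUBIC))
E
```

```text
(no output)
```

View pics/l1.png

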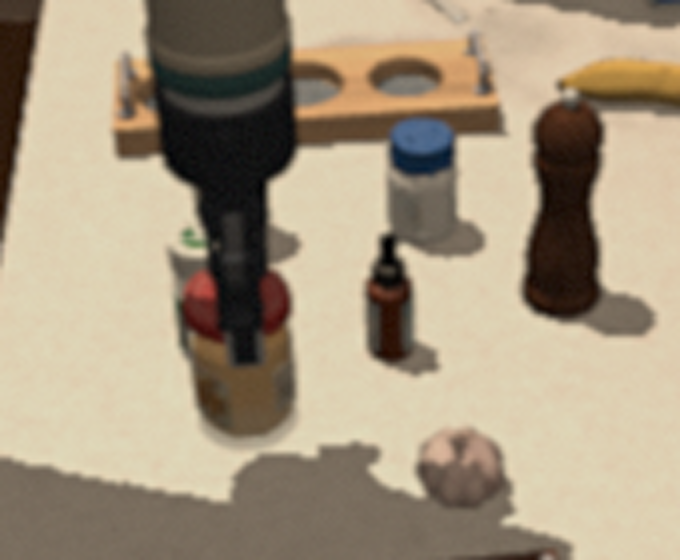

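Honey is lifted upright, with the fingers on the lid about 2 mm to +x of the jar axis. I carry it over the jars to the large well.

Emit:
{"name": "drive_tool", "arguments": {
  "motion": [
    {"fingers": 0, "linear": [0, 0, -0.03], "twist": 0},
    {"fingers": 0, "linear": [0, 0, -0.03], "twist": 0},
    {"fingers": 0, "linear": [0, -0.01, -0.03], "twist": 0},
    {"fingers": 0, "linear": [-0.004, -0.03, 0], "twist": 0},
    {"fingers": 0, "linear": [-0.004, -0.035, 0], "twist": 0}
  ]
}}

```text
clock: 3.87
eef_pos: [451.5, -53.8, 208.5]
tool_rot: [3.14, -0.004, -0.007]
force: [0.3, 0.6, -5.4]
width: 63.0
gripper_force: 69.1
```

Emit:
{"name": "drive_tool", "arguments": {
  "motion": [
    {"fingers": 0, "linear": [-0.004, -0.035, 0], "twist": 0},
    {"fingers": 0, "linear": [-0.004, -0.035, 0], "twist": 0},
    {"fingers": 0, "linear": [-0.004, -0.035, 0], "twist": 0},
    {"fingers": 0, "linear": [-0.004, -0.035, 0], "twist": 0},
    {"fingers": 0, "linear": [-0.004, -0.035, 0], "twist": 0}
  ]
}}

```text
clock: 4.28
eef_pos: [429.3, 124.0, 206.5]
tool_rot: [3.141, 0.002, -0.001]
force: [0.7, 0.1, -4.1]
width: 62.6
gripper_force: 69.1
```

Emit:
{"name": "drive_tool", "arguments": {
  "motion": [
    {"fingers": 0, "linear": [-0.005, -0.035, 0], "twist": 0},
    {"fingers": 0, "linear": [-0.005, -0.035, 0], "twist": 0},
    {"fingers": 0, "linear": [-0.005, -0.035, 0], "twist": 0},
    {"fingers": 0, "linear": [-0.005, -0.03, 0], "twist": 0},
    {"fingers": 0, "linear": [0, 0, 0], "twist": 0}
  ]
}}

```text
clock: 4.7
eef_pos: [408.5, 265.7, 206.5]
tool_rot: [-3.137, 0.001, 0.009]
force: [0.9, -0.4, -3.4]
width: 62.9
gripper_force: 69.0
```

Emit:
{"name": "drive_tool", "arguments": {
  "motion": [
    {"fingers": 0, "linear": [0.003, -0.028, 0], "twist": 0},
    {"fingers": 0, "linear": [0, 0, 0.03], "twist": 0},
    {"fingers": 0, "linear": [0, 0, 0.03], "twist": 0},
    {"fingers": 0, "linear": [0, 0, 0.03], "twist": 0},
    {"fingers": 0, "linear": [0, 0, 0], "twist": 0}
  ]
}}

```text
clock: 5.12
eef_pos: [409.8, 282.7, 112.0]
tool_rot: [3.134, 0.01, -0.001]
force: [-1.9, -0.6, -3.6]
width: 62.5
gripper_force: 69.0
```

Emit:
{"name": "drive_tool", "arguments": {
  "motion": [
    {"fingers": 0, "linear": [0, 0, 0], "twist": 0}
  ]
}}

```text
clock: 5.2
eef_pos: [412.4, 284.3, 115.8]
tool_rot: [3.138, 0.004, -0.002]
force: [-0.2, 0.8, -4.2]
width: 62.7
gripper_force: 69.0
```

```bash
python3 - <<'E'
from h import *
s=cams.get_image("scene");c=s["color"]
cv2.imwrite("pics/l2.png",cv2.resize(c[210:360,150:320],None,fx=4,fy=4,interpolation=cv2.INTER_CUBIC))
E
```

```text
(no output)
```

View pics/l2.png

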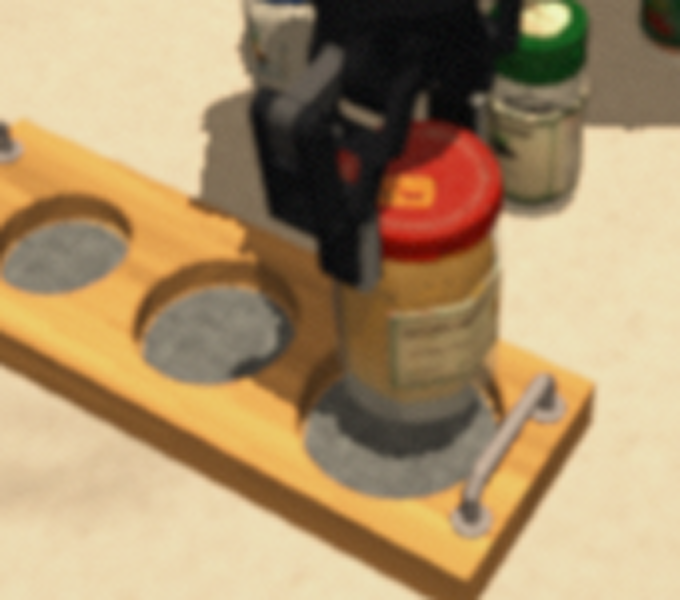

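The honey hangs above the large well about 11 mm short in y, as the pose reading also says. I correct it and lower.

Emit:
{"name": "drive_tool", "arguments": {
  "motion": [
    {"fingers": 0, "linear": [-0.001, -0.011, 0], "twist": 0},
    {"fingers": 0, "linear": [0, 0, 0.015], "twist": 0},
    {"fingers": 0, "linear": [0, 0, 0.01], "twist": 0},
    {"fingers": 0, "linear": [0, 0, 0.005], "twist": 0},
    {"fingers": 0, "linear": [0, 0, 0], "twist": 0}
  ]
}}

```text
clock: 5.67
eef_pos: [412.5, 296.6, 87.1]
tool_rot: [3.141, 0.001, -0.001]
force: [0.6, -0.4, -4.9]
width: 62.5
gripper_force: 69.4
```

Emit:
{"name": "drive_tool", "arguments": {
  "motion": [
    {"fingers": 0, "linear": [0, 0, 0], "twist": 0}
  ]
}}

```text
clock: 5.75
eef_pos: [413.0, 296.7, 87.6]
tool_rot: [3.142, -0.0, -0.001]
force: [-0.0, -0.4, -4.1]
width: 62.4
gripper_force: 69.4
```

Emit:
{"name": "drive_tool", "arguments": {
  "motion": [
    {"fingers": 0, "linear": [0, 0, 0.005], "twist": 0},
    {"fingers": 0, "linear": [0, 0, 0.004], "twist": 0},
    {"fingers": 0, "linear": [0, 0, 0.0], "twist": 0}
  ]
}}

```text
clock: 6.0
eef_pos: [412.7, 296.4, 77.9]
tool_rot: [3.141, 0.001, -0.001]
force: [-0.3, -0.2, -5.1]
width: 62.5
gripper_force: 69.4
```

Emit:
{"name": "drive_tool", "arguments": {
  "motion": [
    {"fingers": 0, "linear": [0, 0, 0.001], "twist": 0},
    {"fingers": 0, "linear": [0, 0, 0], "twist": 0}
  ]
}}

```text
clock: 6.17
eef_pos: [413.0, 296.6, 77.5]
tool_rot: [3.141, -0.0, -0.001]
force: [0.1, -0.4, -1.6]
width: 62.3
gripper_force: 69.5
```

Emit:
{"name": "drive_tool", "arguments": {
  "motion": [
    {"fingers": 0, "linear": [0, 0, 0.001], "twist": 0},
    {"fingers": 0, "linear": [0, 0, 0.0005], "twist": 0},
    {"fingers": 0, "linear": [0, 0, 0], "twist": 0}
  ]
}}

```text
clock: 6.42
eef_pos: [413.2, 296.7, 77.4]
tool_rot: [-3.141, -0.001, -0.002]
force: [-2.2, -1.2, 12.8]
width: 62.7
gripper_force: 70.9
```

Emit:
{"name": "drive_tool", "arguments": {
  "motion": [
    {"fingers": 1, "linear": [0, 0, 0], "twist": 0},
    {"fingers": 1, "linear": [0, 0, 0], "twist": 0},
    {"fingers": 1, "linear": [0, 0, 0], "twist": 0},
    {"fingers": 1, "linear": [0, 0, 0], "twist": 0},
    {"fingers": 1, "linear": [0, 0, 0], "twist": 0}
  ]
}}

```text
clock: 6.83
eef_pos: [413.0, 296.8, 75.7]
tool_rot: [-3.142, -0.0, -0.001]
force: [-0.5, 0.7, -0.2]
width: 85.2
gripper_force: 0.0
```

Emit:
{"name": "drive_tool", "arguments": {
  "motion": [
    {"fingers": 1, "linear": [0, 0, -0.01], "twist": 0},
    {"fingers": 1, "linear": [0, 0, -0.03], "twist": 0},
    {"fingers": 1, "linear": [0, 0, -0.035], "twist": 0},
    {"fingers": 1, "linear": [0, 0, 0], "twist": 0}
  ]
}}

```text
clock: 7.17
eef_pos: [416.0, 298.8, 156.4]
tool_rot: [-3.135, -0.008, -0.002]
force: [-0.1, 0.9, -0.8]
width: 85.3
gripper_force: 0.0
```

Emit:
{"name": "drive_tool", "arguments": {
  "motion": [
    {"fingers": 1, "linear": [0.027, 0.027, 0], "twist": 0},
    {"fingers": 1, "linear": [0.027, 0.027, 0], "twist": 0},
    {"fingers": 1, "linear": [0.027, 0.027, 0], "twist": 0},
    {"fingers": 1, "linear": [0.027, 0.027, 0], "twist": 0},
    {"fingers": 1, "linear": [0.027, 0.027, 0], "twist": 0}
  ]
}}

```text
clock: 7.58
eef_pos: [548.8, 160.2, 151.4]
tool_rot: [-3.141, -0.001, -0.001]
force: [1.2, 1.1, -0.6]
width: 85.5
gripper_force: 0.0
```

Emit:
{"name": "drive_tool", "arguments": {
  "motion": [
    {"fingers": 1, "linear": [0.025, 0.025, 0], "twist": 0},
    {"fingers": 1, "linear": [0, 0, 0], "twist": 0},
    {"fingers": 1, "linear": [0, 0, 0], "twist": 0}
  ]
}}

```text
clock: 7.83
eef_pos: [574.2, 133.6, 151.0]
tool_rot: [3.141, -0.001, -0.006]
force: [-0.7, 0.8, 0.1]
width: 85.5
gripper_force: 0.0
```

```bash
python3 - <<'E'
from h import *
print(monitor.read_state()["eef_pos"])
w=cams.get_image("wrist");cv2.imwrite("pics/w2.png",w["color"])
for X in([586.5,128,83],[586.5,104,83],[610.5,128,83]):print(proj(w,X,1.))
E
```

```text
[574.15826279 133.60724343 151.00014063]
[265.32782471 194.73697405]
[299.63386866 194.54821667]
[265.38045941 160.91349077]
```

View pics/w2.png

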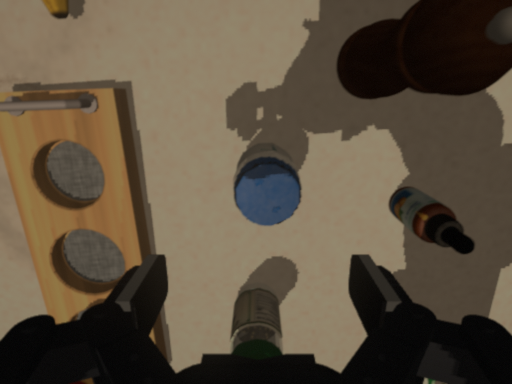

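The wrist view shows the vitamin cap centred at (268, 193), against a predicted (265, 195), so the bottle is at about (587, 126.5). I descend and grip.

Emit:
{"name": "drive_tool", "arguments": {
  "motion": [
    {"fingers": 1, "linear": [0.013, 0.007, 0.0], "twist": 0},
    {"fingers": 1, "linear": [0, 0, 0.03], "twist": 0},
    {"fingers": 1, "linear": [0, 0, 0.03], "twist": 0},
    {"fingers": 1, "linear": [0, 0, 0], "twist": 0},
    {"fingers": 1, "linear": [0, 0, 0], "twist": 0}
  ]
}}

```text
clock: 8.3
eef_pos: [583.4, 130.9, 89.9]
tool_rot: [3.141, 0.004, 0.001]
force: [-0.3, -0.3, -0.4]
width: 85.5
gripper_force: 0.0
```

Emit:
{"name": "drive_tool", "arguments": {
  "motion": [
    {"fingers": 1, "linear": [0, 0, 0], "twist": 0}
  ]
}}

```text
clock: 8.38
eef_pos: [585.8, 130.8, 92.0]
tool_rot: [-3.141, -0.001, 0.0]
force: [-0.1, 0.4, -0.5]
width: 85.2
gripper_force: 0.0
```

Emit:
{"name": "drive_tool", "arguments": {
  "motion": [
    {"fingers": 1, "linear": [0.001, 0.0045, 0.02], "twist": 0},
    {"fingers": 1, "linear": [0, 0, 0.02], "twist": 0},
    {"fingers": 1, "linear": [0, 0, 0], "twist": 0},
    {"fingers": 1, "linear": [0, 0, 0], "twist": 0}
  ]
}}

```text
clock: 8.72
eef_pos: [586.9, 125.6, 51.9]
tool_rot: [-3.141, -0.0, -0.001]
force: [1.0, 0.2, 0.4]
width: 85.4
gripper_force: 0.0
```

Emit:
{"name": "drive_tool", "arguments": {
  "motion": [
    {"fingers": 0, "linear": [0, 0, 0], "twist": 0},
    {"fingers": 0, "linear": [0, 0, 0], "twist": 0},
    {"fingers": 0, "linear": [0, 0, 0], "twist": 0},
    {"fingers": 0, "linear": [0, 0, 0], "twist": 0},
    {"fingers": 0, "linear": [0, 0, 0], "twist": 0}
  ]
}}

```text
clock: 9.13
eef_pos: [587.8, 125.6, 52.6]
tool_rot: [-3.141, -0.003, -0.001]
force: [-1.7, 0.8, 7.1]
width: 47.1
gripper_force: 62.3
```

Emit:
{"name": "drive_tool", "arguments": {
  "motion": [
    {"fingers": 0, "linear": [0, 0, 0], "twist": 0},
    {"fingers": 0, "linear": [0, 0, 0], "twist": 0}
  ]
}}

```text
clock: 9.3
eef_pos: [587.8, 125.6, 52.6]
tool_rot: [-3.141, -0.003, -0.001]
force: [-0.7, 0.5, 6.9]
width: 46.9
gripper_force: 62.3
```

Emit:
{"name": "drive_tool", "arguments": {
  "motion": [
    {"fingers": 0, "linear": [0, 0, -0.02], "twist": 0},
    {"fingers": 0, "linear": [0, 0, -0.03], "twist": 0},
    {"fingers": 0, "linear": [0, -0.01, -0.02], "twist": 0},
    {"fingers": 0, "linear": [-0.015, -0.03, 0], "twist": 0},
    {"fingers": 0, "linear": [-0.015, -0.03, 0], "twist": 0}
  ]
}}

```text
clock: 9.72
eef_pos: [558.9, 194.3, 123.2]
tool_rot: [-3.141, -0.005, -0.006]
force: [-0.1, 1.0, -1.3]
width: 46.6
gripper_force: 62.2
```

Emit:
{"name": "drive_tool", "arguments": {
  "motion": [
    {"fingers": 0, "linear": [-0.015, -0.03, 0], "twist": 0},
    {"fingers": 0, "linear": [-0.015, -0.03, 0], "twist": 0},
    {"fingers": 0, "linear": [-0.015, -0.03, 0], "twist": 0},
    {"fingers": 0, "linear": [-0.006, -0.008, 0], "twist": 0},
    {"fingers": 0, "linear": [0, 0, 0], "twist": 0}
  ]
}}

```text
clock: 10.13
eef_pos: [503.2, 297.6, 121.2]
tool_rot: [-3.139, 0.001, 0.006]
force: [-0.4, 0.6, -0.6]
width: 46.8
gripper_force: 62.2
```

Emit:
{"name": "drive_tool", "arguments": {
  "motion": [
    {"fingers": 0, "linear": [0, 0, 0], "twist": 0},
    {"fingers": 0, "linear": [0, 0, 0], "twist": 0}
  ]
}}

```text
clock: 10.3
eef_pos: [507.1, 291.1, 121.1]
tool_rot: [3.14, -0.001, -0.003]
force: [0.1, -0.6, -1.3]
width: 46.8
gripper_force: 62.2
```

Emit:
{"name": "drive_tool", "arguments": {
  "motion": [
    {"fingers": 0, "linear": [-0.0055, -0.007, 0], "twist": 0},
    {"fingers": 0, "linear": [0, 0, 0.015], "twist": 0},
    {"fingers": 0, "linear": [0, 0, 0.01], "twist": 0},
    {"fingers": 0, "linear": [0, 0, 0], "twist": 0},
    {"fingers": 0, "linear": [0, 0, 0], "twist": 0}
  ]
}}

```text
clock: 10.72
eef_pos: [500.2, 299.0, 95.1]
tool_rot: [3.14, 0.001, -0.003]
force: [0.4, 0.9, -1.5]
width: 46.9
gripper_force: 62.3
```

Emit:
{"name": "drive_tool", "arguments": {
  "motion": [
    {"fingers": 0, "linear": [0, 0, 0], "twist": 0}
  ]
}}

```text
clock: 10.8
eef_pos: [500.9, 299.6, 95.9]
tool_rot: [3.141, -0.0, -0.002]
force: [-0.3, -0.1, 0.1]
width: 47.1
gripper_force: 62.3
```

Bottom is now about 43 mm up; down 33.5 to the floor.

Emit:
{"name": "drive_tool", "arguments": {
  "motion": [
    {"fingers": 0, "linear": [0, 0.001, 0.015], "twist": 0},
    {"fingers": 0, "linear": [0, 0, 0.01], "twist": 0},
    {"fingers": 0, "linear": [0, 0, 0.006], "twist": 0},
    {"fingers": 0, "linear": [0, 0, 0], "twist": 0},
    {"fingers": 0, "linear": [0, 0, 0], "twist": 0}
  ]
}}

```text
clock: 11.22
eef_pos: [500.3, 299.0, 64.6]
tool_rot: [3.141, 0.001, -0.001]
force: [-0.1, 0.5, -1.0]
width: 46.8
gripper_force: 62.3
```

Emit:
{"name": "drive_tool", "arguments": {
  "motion": [
    {"fingers": 0, "linear": [0, 0, 0.002], "twist": 0},
    {"fingers": 0, "linear": [0, 0, 0], "twist": 0}
  ]
}}

```text
clock: 11.38
eef_pos: [500.7, 299.3, 63.0]
tool_rot: [-3.141, -0.001, -0.001]
force: [1.2, 0.5, -0.7]
width: 46.9
gripper_force: 62.3
```

Emit:
{"name": "drive_tool", "arguments": {
  "motion": [
    {"fingers": 0, "linear": [0, 0, 0.002], "twist": 0},
    {"fingers": 0, "linear": [0, 0, 0], "twist": 0}
  ]
}}

```text
clock: 11.55
eef_pos: [500.4, 299.2, 60.9]
tool_rot: [-3.141, -0.0, -0.001]
force: [-0.2, 0.3, -1.7]
width: 47.0
gripper_force: 62.3
```

Emit:
{"name": "drive_tool", "arguments": {
  "motion": [
    {"fingers": 0, "linear": [0, 0, 0.001], "twist": 0},
    {"fingers": 0, "linear": [0, 0, 0], "twist": 0}
  ]
}}

```text
clock: 11.72
eef_pos: [500.5, 299.2, 60.6]
tool_rot: [-3.141, -0.0, -0.001]
force: [-0.7, -1.5, 4.5]
width: 47.0
gripper_force: 63.1
```

Emit:
{"name": "drive_tool", "arguments": {
  "motion": [
    {"fingers": 0, "linear": [0, 0, 0.001], "twist": 0},
    {"fingers": 0, "linear": [0, 0, 0], "twist": 0}
  ]
}}

```text
clock: 11.88
eef_pos: [500.5, 299.2, 60.6]
tool_rot: [-3.141, -0.0, -0.001]
force: [-2.3, -1.9, 12.5]
width: 46.8
gripper_force: 64.1
```

Emit:
{"name": "drive_tool", "arguments": {
  "motion": [
    {"fingers": 1, "linear": [0, 0, 0], "twist": 0},
    {"fingers": 1, "linear": [0, 0, 0], "twist": 0},
    {"fingers": 1, "linear": [0, 0, 0], "twist": 0},
    {"fingers": 1, "linear": [0, 0, 0], "twist": 0},
    {"fingers": 1, "linear": [0, 0, 0], "twist": 0}
  ]
}}

```text
clock: 12.3
eef_pos: [500.4, 299.1, 58.6]
tool_rot: [3.141, 0.0, -0.001]
force: [0.1, -0.7, -0.7]
width: 85.4
gripper_force: 0.0
```

Emit:
{"name": "drive_tool", "arguments": {
  "motion": [
    {"fingers": 1, "linear": [0, 0, -0.01], "twist": 0},
    {"fingers": 1, "linear": [0, 0, -0.035], "twist": 0},
    {"fingers": 1, "linear": [0, 0, -0.035], "twist": 0},
    {"fingers": 1, "linear": [0, 0.02, -0.02], "twist": 0},
    {"fingers": 1, "linear": [-0.008, 0.035, 0], "twist": 0}
  ]
}}

```text
clock: 12.72
eef_pos: [496.6, 249.7, 164.1]
tool_rot: [-3.133, -0.011, 0.004]
force: [2.0, 0.1, -1.2]
width: 85.8
gripper_force: 0.0
```

Emit:
{"name": "drive_tool", "arguments": {
  "motion": [
    {"fingers": 1, "linear": [-0.008, 0.035, 0], "twist": 0},
    {"fingers": 1, "linear": [-0.008, 0.035, 0], "twist": 0},
    {"fingers": 1, "linear": [-0.008, 0.035, 0], "twist": 0},
    {"fingers": 1, "linear": [-0.008, 0.035, 0], "twist": 0},
    {"fingers": 1, "linear": [-0.008, 0.035, 0], "twist": 0}
  ]
}}

```text
clock: 13.13
eef_pos: [451.7, 67.7, 159.6]
tool_rot: [-3.141, -0.001, -0.001]
force: [0.8, -0.0, -1.5]
width: 85.5
gripper_force: 0.0
```

Emit:
{"name": "drive_tool", "arguments": {
  "motion": [
    {"fingers": 1, "linear": [-0.012, 0.035, 0], "twist": 0},
    {"fingers": 1, "linear": [-0.01, 0.035, 0], "twist": 0},
    {"fingers": 1, "linear": [0, 0, 0], "twist": 0},
    {"fingers": 1, "linear": [0, 0, 0], "twist": 0}
  ]
}}

```text
clock: 13.47
eef_pos: [429.7, -3.1, 159.5]
tool_rot: [3.141, -0.001, -0.007]
force: [1.1, -0.0, 0.1]
width: 85.1
gripper_force: 0.0
```

Emit:
{"name": "drive_tool", "arguments": {
  "motion": [
    {"fingers": 1, "linear": [0, 0, 0.02], "twist": 0},
    {"fingers": 1, "linear": [0, 0, 0.015], "twist": 0},
    {"fingers": 1, "linear": [0, 0, 0], "twist": 0},
    {"fingers": 1, "linear": [0, 0, 0], "twist": 0}
  ]
}}

```text
clock: 13.8
eef_pos: [430.1, 0.5, 123.7]
tool_rot: [-3.141, 0.001, 0.001]
force: [-0.2, -0.5, -0.0]
width: 85.4
gripper_force: 0.0
```

```bash
python3 - <<'E'
from h import *
print(monitor.read_state()["eef_pos"])
w=cams.get_image("wrist")
for X in([429.5,-2,100],[441.3,135.5,106]):print(proj(w,X,1.))
c=w["color"].astype(int); m=((c.min(2)>150)&(c.max(2)-c.min(2)<45)).astype(np.uint8)
n,l,s,ce=cv2.connectedComponentsWithStats(m)
for i in range(1,n):
    if s[i,4]>300: print(s[i],ce[i])
cv2.imwrite("pics/w3.png",w["color"])
E
```

```text
[430.12051497   0.46725526 123.732618  ]
[261.56355604 239.21939001]
[ 11.40582736 223.98248268]
```

View pics/w3.png

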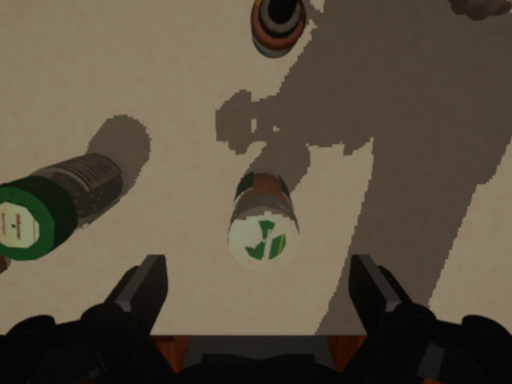

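The white lid is centred at (263, 240), matching the prediction within 1 mm. The green lid suggests y≈133. I go down on the white jar.

Emit:
{"name": "drive_tool", "arguments": {
  "motion": [
    {"fingers": 1, "linear": [0, 0.0035, 0.02], "twist": 0},
    {"fingers": 1, "linear": [0, 0, 0.02], "twist": 0},
    {"fingers": 1, "linear": [0, 0, 0.02], "twist": 0},
    {"fingers": 1, "linear": [0, 0, 0.02], "twist": 0},
    {"fingers": 1, "linear": [0, 0, 0], "twist": 0}
  ]
}}

```text
clock: 14.27
eef_pos: [434.3, -3.7, 47.5]
tool_rot: [-3.141, 0.01, 0.0]
force: [0.8, 0.4, 0.3]
width: 85.5
gripper_force: 0.0
```

Emit:
{"name": "drive_tool", "arguments": {
  "motion": [
    {"fingers": 1, "linear": [0, 0, 0], "twist": 0},
    {"fingers": 1, "linear": [0, 0, 0], "twist": 0}
  ]
}}

```text
clock: 14.43
eef_pos: [434.6, -4.2, 49.7]
tool_rot: [-3.141, 0.007, -0.001]
force: [-1.2, -0.6, -0.7]
width: 85.2
gripper_force: 0.0
```

```bash
python3 -c "
from h import *
s=monitor.read_state();print(s['qpos'].round(3),s['eef_pos'])"
```

```text
[-0.037  0.677 -0.026  2.238  0.067  0.234 -1.694] [434.59623419  -4.15991338  49.67278239]
```

Emit:
{"name": "drive_tool", "arguments": {
  "motion": [
    {"fingers": 1, "linear": [-0.005, -0.001, 0], "twist": 0},
    {"fingers": 1, "linear": [0, 0, 0], "twist": 0},
    {"fingers": 1, "linear": [0, 0, 0], "twist": 0}
  ]
}}

```text
clock: 14.68
eef_pos: [430.2, -3.7, 49.4]
tool_rot: [-3.141, 0.01, -0.0]
force: [-0.3, -0.0, -0.5]
width: 85.3
gripper_force: 0.0
```

Emit:
{"name": "drive_tool", "arguments": {
  "motion": [
    {"fingers": 0, "linear": [0, 0, 0], "twist": 0},
    {"fingers": 0, "linear": [0, 0, 0], "twist": 0},
    {"fingers": 0, "linear": [0, 0, 0], "twist": 0},
    {"fingers": 0, "linear": [0, 0, 0], "twist": 0},
    {"fingers": 0, "linear": [0, 0, 0], "twist": 0}
  ]
}}

```text
clock: 15.1
eef_pos: [430.0, -3.6, 48.7]
tool_rot: [-3.142, 0.011, -0.001]
force: [0.0, 1.1, 6.2]
width: 40.8
gripper_force: 59.6
```

Emit:
{"name": "drive_tool", "arguments": {
  "motion": [
    {"fingers": 0, "linear": [0, 0, 0], "twist": 0},
    {"fingers": 0, "linear": [0, 0, 0], "twist": 0}
  ]
}}

```text
clock: 15.27
eef_pos: [430.0, -3.6, 48.7]
tool_rot: [-3.141, 0.011, -0.001]
force: [-0.9, -0.1, 5.8]
width: 40.9
gripper_force: 59.6
```

Emit:
{"name": "drive_tool", "arguments": {
  "motion": [
    {"fingers": 0, "linear": [0, 0, -0.015], "twist": 0},
    {"fingers": 0, "linear": [0, 0, -0.03], "twist": 0},
    {"fingers": 0, "linear": [0, 0, -0.03], "twist": 0},
    {"fingers": 0, "linear": [0, 0, 0], "twist": 0}
  ]
}}

```text
clock: 15.6
eef_pos: [433.2, -3.5, 127.1]
tool_rot: [-3.141, 0.005, -0.001]
force: [1.1, -0.3, -0.7]
width: 41.3
gripper_force: 60.9
```

Emit:
{"name": "drive_tool", "arguments": {
  "motion": [
    {"fingers": 0, "linear": [0, 0, -0.03], "twist": 0},
    {"fingers": 0, "linear": [0.01, -0.015, -0.01], "twist": 0},
    {"fingers": 0, "linear": [0.017, -0.032, 0], "twist": 0},
    {"fingers": 0, "linear": [0.017, -0.032, 0], "twist": 0},
    {"fingers": 0, "linear": [0.017, -0.032, 0], "twist": 0}
  ]
}}

```text
clock: 16.02
eef_pos: [492.7, 108.1, 162.5]
tool_rot: [-3.141, 0.012, -0.002]
force: [1.2, -0.7, -1.6]
width: 40.9
gripper_force: 61.1
```

Emit:
{"name": "drive_tool", "arguments": {
  "motion": [
    {"fingers": 0, "linear": [0.017, -0.032, 0], "twist": 0},
    {"fingers": 0, "linear": [0.017, -0.032, 0], "twist": 0},
    {"fingers": 0, "linear": [0.017, -0.032, 0], "twist": 0},
    {"fingers": 0, "linear": [0.017, -0.032, 0], "twist": 0},
    {"fingers": 0, "linear": [0.017, -0.032, 0], "twist": 0}
  ]
}}

```text
clock: 16.43
eef_pos: [577.4, 268.6, 160.5]
tool_rot: [3.141, 0.014, -0.001]
force: [0.4, -0.1, -0.7]
width: 40.9
gripper_force: 61.1
```

Emit:
{"name": "drive_tool", "arguments": {
  "motion": [
    {"fingers": 0, "linear": [0.005, -0.025, 0], "twist": 0},
    {"fingers": 0, "linear": [0, 0, 0], "twist": 0},
    {"fingers": 0, "linear": [0, 0, 0], "twist": 0},
    {"fingers": 0, "linear": [0, 0, 0], "twist": 0}
  ]
}}

```text
clock: 16.77
eef_pos: [581.6, 291.0, 160.4]
tool_rot: [3.14, 0.014, -0.001]
force: [-0.5, -0.7, -1.1]
width: 40.8
gripper_force: 61.1
```

Emit:
{"name": "drive_tool", "arguments": {
  "motion": [
    {"fingers": 0, "linear": [0.0055, -0.009, 0], "twist": 0},
    {"fingers": 0, "linear": [0, 0, 0.025], "twist": 0},
    {"fingers": 0, "linear": [0, 0, 0.025], "twist": 0},
    {"fingers": 0, "linear": [0, 0, 0.01], "twist": 0},
    {"fingers": 0, "linear": [0, 0, 0], "twist": 0}
  ]
}}

```text
clock: 17.18
eef_pos: [585.2, 298.0, 98.5]
tool_rot: [3.137, 0.018, -0.003]
force: [-0.3, 0.1, -0.8]
width: 41.1
gripper_force: 61.1
```

Emit:
{"name": "drive_tool", "arguments": {
  "motion": [
    {"fingers": 0, "linear": [0, 0, 0], "twist": 0},
    {"fingers": 0, "linear": [0, 0, 0], "twist": 0}
  ]
}}

```text
clock: 17.35
eef_pos: [588.2, 300.9, 102.8]
tool_rot: [-3.141, 0.01, -0.002]
force: [0.0, -0.5, -0.3]
width: 40.9
gripper_force: 61.1
```

Target z is 56.7, so down 46.

Emit:
{"name": "drive_tool", "arguments": {
  "motion": [
    {"fingers": 0, "linear": [0, 0.001, 0.015], "twist": 0},
    {"fingers": 0, "linear": [0, 0, 0.015], "twist": 0},
    {"fingers": 0, "linear": [0, 0, 0.008], "twist": 0},
    {"fingers": 0, "linear": [0, 0, 0.004], "twist": 0},
    {"fingers": 0, "linear": [0, 0, 0], "twist": 0}
  ]
}}

```text
clock: 17.77
eef_pos: [586.7, 300.0, 59.5]
tool_rot: [3.142, 0.012, -0.001]
force: [0.4, 0.9, -0.7]
width: 40.8
gripper_force: 61.1
```

Emit:
{"name": "drive_tool", "arguments": {
  "motion": [
    {"fingers": 0, "linear": [0, 0, 0], "twist": 0},
    {"fingers": 0, "linear": [0, 0, 0.002], "twist": 0},
    {"fingers": 0, "linear": [0, 0, 0], "twist": 0}
  ]
}}

```text
clock: 18.02
eef_pos: [587.1, 300.3, 58.1]
tool_rot: [-3.141, 0.011, -0.001]
force: [-0.5, 0.2, -1.0]
width: 40.9
gripper_force: 61.1
```

Emit:
{"name": "drive_tool", "arguments": {
  "motion": [
    {"fingers": 0, "linear": [0, 0, 0.0015], "twist": 0},
    {"fingers": 0, "linear": [0, 0, 0], "twist": 0}
  ]
}}

```text
clock: 18.18
eef_pos: [587.2, 300.4, 56.9]
tool_rot: [-3.141, 0.011, -0.001]
force: [0.1, -0.1, 3.0]
width: 41.0
gripper_force: 61.3
```

Emit:
{"name": "drive_tool", "arguments": {
  "motion": [
    {"fingers": 0, "linear": [0, 0, 0.001], "twist": 0},
    {"fingers": 0, "linear": [0, 0, 0], "twist": 0}
  ]
}}

```text
clock: 18.35
eef_pos: [587.3, 300.4, 56.8]
tool_rot: [-3.141, 0.01, -0.001]
force: [-2.3, -1.5, 9.2]
width: 41.3
gripper_force: 61.7
```

Emit:
{"name": "drive_tool", "arguments": {
  "motion": [
    {"fingers": 1, "linear": [0, 0, 0], "twist": 0},
    {"fingers": 1, "linear": [0, 0, 0], "twist": 0},
    {"fingers": 1, "linear": [0, 0, 0], "twist": 0},
    {"fingers": 1, "linear": [0, 0, 0], "twist": 0},
    {"fingers": 1, "linear": [0, 0, 0], "twist": 0}
  ]
}}

```text
clock: 18.77
eef_pos: [586.6, 300.0, 54.8]
tool_rot: [3.142, 0.012, -0.001]
force: [-0.1, -0.7, 0.1]
width: 85.1
gripper_force: 0.0
```

Emit:
{"name": "drive_tool", "arguments": {
  "motion": [
    {"fingers": 1, "linear": [0, 0, -0.01], "twist": 0},
    {"fingers": 1, "linear": [0, 0, -0.03], "twist": 0},
    {"fingers": 1, "linear": [0, 0, -0.035], "twist": 0},
    {"fingers": 1, "linear": [0, 0, -0.035], "twist": 0},
    {"fingers": 1, "linear": [0, 0, -0.035], "twist": 0}
  ]
}}

```text
clock: 19.18
eef_pos: [588.2, 300.0, 202.2]
tool_rot: [-3.141, 0.012, -0.001]
force: [1.4, -0.2, 0.3]
width: 85.7
gripper_force: 0.0
```

Emit:
{"name": "drive_tool", "arguments": {
  "motion": [
    {"fingers": 1, "linear": [0.008, 0.03, 0], "twist": 0},
    {"fingers": 1, "linear": [0.01, 0.034, 0], "twist": 0},
    {"fingers": 1, "linear": [0.01, 0.034, 0], "twist": 0},
    {"fingers": 1, "linear": [0.01, 0.034, 0], "twist": 0},
    {"fingers": 1, "linear": [0.01, 0.034, 0], "twist": 0}
  ]
}}

```text
clock: 19.6
eef_pos: [636.6, 132.4, 200.4]
tool_rot: [-3.141, 0.011, -0.001]
force: [1.0, 0.7, -0.0]
width: 85.2
gripper_force: 0.0
```

Emit:
{"name": "drive_tool", "arguments": {
  "motion": [
    {"fingers": 1, "linear": [0.012, 0.034, 0], "twist": 0},
    {"fingers": 1, "linear": [0.01, 0.025, 0], "twist": 0},
    {"fingers": 1, "linear": [0, 0, 0], "twist": 0},
    {"fingers": 1, "linear": [0, 0, 0], "twist": 0},
    {"fingers": 1, "linear": [0, 0, 0], "twist": 0}
  ]
}}

```text
clock: 20.02
eef_pos: [657.9, 76.0, 199.6]
tool_rot: [-3.14, 0.012, -0.001]
force: [-0.5, 0.8, 1.2]
width: 85.4
gripper_force: 0.0
```

Emit:
{"name": "drive_tool", "arguments": {
  "motion": [
    {"fingers": 1, "linear": [0.01, 0.019, 0], "twist": 0},
    {"fingers": 1, "linear": [0.01, 0.019, 0], "twist": 0},
    {"fingers": 1, "linear": [0, 0, 0], "twist": 0},
    {"fingers": 1, "linear": [0, 0, 0], "twist": 0},
    {"fingers": 1, "linear": [0, 0, 0], "twist": 0}
  ]
}}

```text
clock: 20.43
eef_pos: [677.5, 39.4, 199.0]
tool_rot: [-3.14, 0.013, 0.001]
force: [-0.0, 0.2, 0.3]
width: 85.4
gripper_force: 0.0
```

```bash
python3 - <<'E'
from h import *
print(monitor.read_state()["eef_pos"])
w=cams.get_image("wrist")
for X in([678,38,170],[678,13,141],[678,63,141]):print(proj(w,X,1.))
a=w["color"][:300,120:400]
s=cams.get_image("scene")["color"][200:360,100:300]
cv2.imwrite("pics/m.png",np.hstack([cv2.resize(a,(420,450)),cv2.resize(s,(375,300))[:0].reshape(0,375,3) if 0 else cv2.copyMakeBorder(cv2.resize(s,(375,300)),0,150,0,0,cv2.BORDER_CONSTANT)]))
E
```

```text
[677.4897446   39.44759412 198.99708877]
[259.89800504 233.0913324 ]
[296.50751138 214.85120375]
[223.01856784 214.64822746]
```

View pics/m.png

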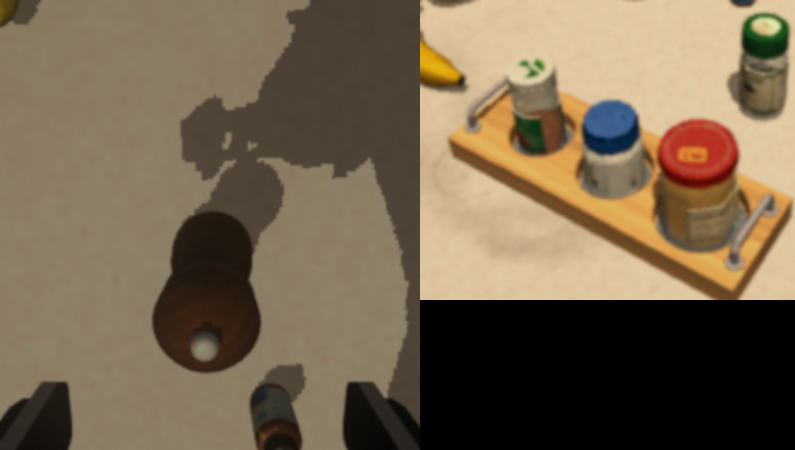

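The three breakfast items stand seated in their wells. In the wrist view the mill knob is at native (256, 231), against a predicted (260, 233), so the mill is at about (679, 39.5). I go down on it.

Emit:
{"name": "drive_tool", "arguments": {
  "motion": [
    {"fingers": 1, "linear": [0.0015, 0, 0.02], "twist": 0},
    {"fingers": 1, "linear": [0, 0, 0.02], "twist": 0},
    {"fingers": 1, "linear": [0, 0, 0.02], "twist": 0},
    {"fingers": 1, "linear": [0, 0, 0.01], "twist": 0},
    {"fingers": 1, "linear": [0, 0, 0], "twist": 0}
  ]
}}

```text
clock: 20.95
eef_pos: [676.6, 37.9, 126.3]
tool_rot: [-3.141, 0.017, 0.0]
force: [0.2, -0.6, 0.5]
width: 85.3
gripper_force: 0.0
```

Emit:
{"name": "drive_tool", "arguments": {
  "motion": [
    {"fingers": 1, "linear": [0, 0, 0], "twist": 0},
    {"fingers": 1, "linear": [0, 0, 0], "twist": 0}
  ]
}}

```text
clock: 21.12
eef_pos: [679.6, 37.6, 130.2]
tool_rot: [-3.141, 0.01, -0.001]
force: [0.3, 0.7, 0.9]
width: 85.5
gripper_force: 0.0
```

Emit:
{"name": "drive_tool", "arguments": {
  "motion": [
    {"fingers": 1, "linear": [0, -0.002, 0.012], "twist": 0},
    {"fingers": 1, "linear": [0, 0, 0], "twist": 0},
    {"fingers": 1, "linear": [0, 0, 0], "twist": 0}
  ]
}}

```text
clock: 21.37
eef_pos: [678.1, 39.2, 116.5]
tool_rot: [-3.141, 0.013, -0.001]
force: [-0.0, 0.1, 0.8]
width: 85.2
gripper_force: 0.0
```

Emit:
{"name": "drive_tool", "arguments": {
  "motion": [
    {"fingers": 0, "linear": [0, 0, 0], "twist": 0},
    {"fingers": 0, "linear": [0, 0, 0], "twist": 0},
    {"fingers": 0, "linear": [0, 0, 0], "twist": 0},
    {"fingers": 0, "linear": [0, 0, 0], "twist": 0},
    {"fingers": 0, "linear": [0, 0, 0], "twist": 0}
  ]
}}

```text
clock: 21.78
eef_pos: [679.3, 38.8, 117.7]
tool_rot: [-3.141, 0.01, -0.001]
force: [0.2, -0.2, 3.0]
width: 46.1
gripper_force: 61.6
```

Emit:
{"name": "drive_tool", "arguments": {
  "motion": [
    {"fingers": 0, "linear": [0, 0, 0], "twist": 0},
    {"fingers": 0, "linear": [0, 0, 0], "twist": 0}
  ]
}}

```text
clock: 21.95
eef_pos: [679.3, 38.9, 117.7]
tool_rot: [-3.141, 0.01, -0.001]
force: [1.0, -0.2, 5.8]
width: 46.2
gripper_force: 61.7
```

Emit:
{"name": "drive_tool", "arguments": {
  "motion": [
    {"fingers": 0, "linear": [0, 0, -0.015], "twist": 0},
    {"fingers": 0, "linear": [0, 0, -0.025], "twist": 0},
    {"fingers": 0, "linear": [0, 0, -0.03], "twist": 0},
    {"fingers": 0, "linear": [0, 0, -0.03], "twist": 0},
    {"fingers": 0, "linear": [0, 0, -0.02], "twist": 0}
  ]
}}

```text
clock: 22.37
eef_pos: [680.3, 39.1, 238.8]
tool_rot: [-3.141, 0.011, -0.001]
force: [0.6, 0.1, -1.8]
width: 46.0
gripper_force: 62.0
```

```bash
python3 - <<'E'
from h import *
S=cams.get_image("scene");D=cams.get_image("side")
print(tri(S,(345/1.5,160/1.5),D,(550/1.5,312/1.5)))
E
```

```text
[ 795.6 -191.9  104.8]
```

Emit:
{"name": "drive_tool", "arguments": {
  "motion": [
    {"fingers": 0, "linear": [-0.02, 0, -0.01], "twist": 0},
    {"fingers": 0, "linear": [-0.03, 0.01, 0], "twist": 0},
    {"fingers": 0, "linear": [-0.03, 0.01, 0], "twist": 0},
    {"fingers": 0, "linear": [-0.02, 0.01, 0], "twist": 0},
    {"fingers": 0, "linear": [0, 0, 0], "twist": 0}
  ]
}}

```text
clock: 22.88
eef_pos: [573.9, 5.8, 245.9]
tool_rot: [3.139, 0.021, -0.004]
force: [-0.0, -0.3, -2.1]
width: 46.1
gripper_force: 62.1
```

Emit:
{"name": "drive_tool", "arguments": {
  "motion": [
    {"fingers": 0, "linear": [0, 0.025, 0], "twist": 0},
    {"fingers": 0, "linear": [0, 0.034, 0], "twist": 0},
    {"fingers": 0, "linear": [0, 0.034, 0], "twist": 0},
    {"fingers": 0, "linear": [0, 0.034, 0], "twist": 0},
    {"fingers": 0, "linear": [0, 0.034, 0], "twist": 0}
  ]
}}

```text
clock: 23.3
eef_pos: [578.9, -153.2, 246.0]
tool_rot: [-3.141, 0.015, -0.001]
force: [0.8, 0.7, -2.1]
width: 46.4
gripper_force: 62.2
```

Emit:
{"name": "drive_tool", "arguments": {
  "motion": [
    {"fingers": 0, "linear": [0, 0.034, 0], "twist": 0},
    {"fingers": 0, "linear": [0, 0.034, 0], "twist": 0},
    {"fingers": 0, "linear": [0, 0.034, 0], "twist": 0},
    {"fingers": 0, "linear": [0, 0, 0], "twist": 0},
    {"fingers": 0, "linear": [0, 0, 0], "twist": 0}
  ]
}}

```text
clock: 23.72
eef_pos: [578.0, -257.0, 245.5]
tool_rot: [-3.141, 0.016, -0.007]
force: [-0.6, 1.7, -1.4]
width: 46.0
gripper_force: 62.4
```

Emit:
{"name": "drive_tool", "arguments": {
  "motion": [
    {"fingers": 0, "linear": [0, 0, 0], "twist": 0},
    {"fingers": 0, "linear": [0, 0, 0], "twist": 0}
  ]
}}

```text
clock: 23.88
eef_pos: [579.8, -251.9, 246.9]
tool_rot: [-3.139, 0.013, 0.001]
force: [0.2, 0.5, -2.0]
width: 46.4
gripper_force: 62.4
```

Emit:
{"name": "drive_tool", "arguments": {
  "motion": [
    {"fingers": 0, "linear": [-0.006, 0.031, 0], "twist": 0},
    {"fingers": 0, "linear": [0, 0, 0.02], "twist": 0},
    {"fingers": 0, "linear": [0, 0, 0.025], "twist": 0},
    {"fingers": 0, "linear": [0, 0, 0.02], "twist": 0},
    {"fingers": 0, "linear": [0, 0, 0], "twist": 0}
  ]
}}

```text
clock: 24.3
eef_pos: [570.4, -282.0, 178.7]
tool_rot: [-3.137, 0.02, 0.001]
force: [-1.1, 0.5, -2.9]
width: 46.5
gripper_force: 62.6
```

Emit:
{"name": "drive_tool", "arguments": {
  "motion": [
    {"fingers": 0, "linear": [0, 0, 0], "twist": 0},
    {"fingers": 0, "linear": [0, 0, 0], "twist": 0}
  ]
}}

```text
clock: 24.47
eef_pos: [574.3, -284.2, 184.3]
tool_rot: [3.141, 0.01, 0.0]
force: [-0.6, 0.1, -1.9]
width: 46.5
gripper_force: 62.6
```

Emit:
{"name": "drive_tool", "arguments": {
  "motion": [
    {"fingers": 0, "linear": [-0.0005, -0.001, 0.015], "twist": 0},
    {"fingers": 0, "linear": [0, 0, 0.015], "twist": 0},
    {"fingers": 0, "linear": [0, 0, 0], "twist": 0},
    {"fingers": 0, "linear": [0, 0, 0], "twist": 0}
  ]
}}

```text
clock: 24.8
eef_pos: [572.7, -283.8, 154.1]
tool_rot: [3.141, 0.011, -0.001]
force: [0.3, 0.2, -1.2]
width: 46.3
gripper_force: 62.6
```

Emit:
{"name": "drive_tool", "arguments": {
  "motion": [
    {"fingers": 0, "linear": [0, 0, 0.012], "twist": 0},
    {"fingers": 0, "linear": [0, 0, 0.01], "twist": 0},
    {"fingers": 0, "linear": [0, 0, 0.004], "twist": 0},
    {"fingers": 0, "linear": [0, 0, 0], "twist": 0},
    {"fingers": 0, "linear": [0, 0, 0], "twist": 0}
  ]
}}

```text
clock: 25.22
eef_pos: [571.8, -283.9, 126.9]
tool_rot: [-3.141, 0.012, -0.001]
force: [-0.2, -0.1, -1.9]
width: 46.2
gripper_force: 62.6
```

Emit:
{"name": "drive_tool", "arguments": {
  "motion": [
    {"fingers": 0, "linear": [0, 0, 0.001], "twist": 0},
    {"fingers": 0, "linear": [0, 0, 0], "twist": 0}
  ]
}}

```text
clock: 25.38
eef_pos: [571.9, -284.0, 126.2]
tool_rot: [-3.142, 0.012, -0.001]
force: [-0.4, 0.2, -1.3]
width: 46.6
gripper_force: 62.6
```

Emit:
{"name": "drive_tool", "arguments": {
  "motion": [
    {"fingers": 0, "linear": [0, 0, 0.001], "twist": 0},
    {"fingers": 0, "linear": [0, 0, 0], "twist": 0}
  ]
}}

```text
clock: 25.55
eef_pos: [572.3, -284.1, 125.7]
tool_rot: [3.141, 0.011, -0.001]
force: [-0.2, 0.1, 1.7]
width: 46.4
gripper_force: 62.9
```

Emit:
{"name": "drive_tool", "arguments": {
  "motion": [
    {"fingers": 0, "linear": [0, 0, 0.001], "twist": 0},
    {"fingers": 0, "linear": [0, 0, 0], "twist": 0}
  ]
}}

```text
clock: 25.72
eef_pos: [572.7, -284.1, 125.6]
tool_rot: [3.141, 0.01, -0.001]
force: [-1.2, 1.2, 8.5]
width: 46.2
gripper_force: 63.4
```

Emit:
{"name": "drive_tool", "arguments": {
  "motion": [
    {"fingers": 1, "linear": [0, 0, 0], "twist": 0},
    {"fingers": 1, "linear": [0, 0, 0], "twist": 0},
    {"fingers": 1, "linear": [0, 0, 0], "twist": 0},
    {"fingers": 1, "linear": [0, 0, 0], "twist": 0},
    {"fingers": 1, "linear": [0, 0, 0], "twist": 0}
  ]
}}

```text
clock: 26.13
eef_pos: [571.7, -283.9, 123.9]
tool_rot: [-3.141, 0.012, -0.001]
force: [0.0, -0.1, 0.3]
width: 85.4
gripper_force: 0.0
```

Emit:
{"name": "drive_tool", "arguments": {
  "motion": [
    {"fingers": 1, "linear": [0, 0, -0.01], "twist": 0},
    {"fingers": 1, "linear": [0, 0, -0.025], "twist": 0},
    {"fingers": 1, "linear": [0, 0, -0.03], "twist": 0},
    {"fingers": 1, "linear": [0, 0, -0.01], "twist": 0},
    {"fingers": 1, "linear": [-0.01, -0.03, 0], "twist": 0}
  ]
}}

```text
clock: 26.55
eef_pos: [565.7, -261.7, 203.1]
tool_rot: [3.133, 0.003, -0.009]
force: [0.1, -0.7, -0.1]
width: 85.4
gripper_force: 0.0
```

Emit:
{"name": "drive_tool", "arguments": {
  "motion": [
    {"fingers": 1, "linear": [-0.011, -0.035, 0], "twist": 0},
    {"fingers": 1, "linear": [-0.011, -0.035, 0], "twist": 0},
    {"fingers": 1, "linear": [-0.011, -0.035, 0], "twist": 0},
    {"fingers": 1, "linear": [-0.011, -0.035, 0], "twist": 0},
    {"fingers": 1, "linear": [-0.011, -0.035, 0], "twist": 0}
  ]
}}

```text
clock: 26.97
eef_pos: [507.4, -77.5, 200.5]
tool_rot: [-3.142, 0.011, -0.002]
force: [0.1, 0.1, 0.3]
width: 85.1
gripper_force: 0.0
```

Emit:
{"name": "drive_tool", "arguments": {
  "motion": [
    {"fingers": 1, "linear": [-0.011, -0.035, 0], "twist": 0},
    {"fingers": 1, "linear": [-0.011, -0.035, 0], "twist": 0},
    {"fingers": 1, "linear": [-0.011, -0.035, 0], "twist": 0},
    {"fingers": 1, "linear": [-0.011, -0.035, 0.01], "twist": 0},
    {"fingers": 1, "linear": [-0.011, -0.03, 0.01], "twist": 0}
  ]
}}

```text
clock: 27.38
eef_pos: [453.0, 93.7, 181.4]
tool_rot: [-3.14, 0.009, -0.0]
force: [0.9, 0.7, -1.3]
width: 85.1
gripper_force: 0.0
```

Emit:
{"name": "drive_tool", "arguments": {
  "motion": [
    {"fingers": 1, "linear": [0, 0, 0.01], "twist": 0},
    {"fingers": 1, "linear": [0, 0, 0.01], "twist": 0},
    {"fingers": 1, "linear": [0, 0, 0], "twist": 0},
    {"fingers": 1, "linear": [0, 0, 0], "twist": 0},
    {"fingers": 1, "linear": [0, 0, 0], "twist": 0}
  ]
}}

```text
clock: 27.8
eef_pos: [453.2, 90.9, 161.2]
tool_rot: [-3.141, 0.011, -0.002]
force: [0.2, 0.1, 0.2]
width: 85.4
gripper_force: 0.0
```

Emit:
{"name": "drive_tool", "arguments": {
  "motion": [
    {"fingers": 1, "linear": [-0.006, -0.022, 0], "twist": 0},
    {"fingers": 1, "linear": [-0.006, -0.021, 0], "twist": 0},
    {"fingers": 1, "linear": [0, 0, 0.02], "twist": 0},
    {"fingers": 1, "linear": [0, 0, 0], "twist": 0},
    {"fingers": 1, "linear": [0, 0, 0], "twist": 0}
  ]
}}

```text
clock: 28.22
eef_pos: [440.3, 133.4, 140.8]
tool_rot: [3.141, 0.013, -0.002]
force: [0.5, -0.9, -0.6]
width: 85.3
gripper_force: 0.0
```

```bash
python3 - <<'E'
from h import *
print(monitor.read_state()["eef_pos"])
w=cams.get_image("wrist")
for X in([441.5,133.5,106],[441.5,110.5,106],[418.5,133.5,106]):print(proj(w,X,1.))
c=w["color"].astype(int); m=((c[...,1]>c[...,2]+25)&(c[...,1]>c[...,0]+15)).astype(np.uint8)
n,l,s,ce=cv2.connectedComponentsWithStats(m)
for i in range(1,n):
    if s[i,4]>300: print(s[i],ce[i])
cv2.imwrite("pics/w4.png",w["color"])
E
```

```text
[440.28962153 133.4306927  140.84874858]
[257.19632091 227.91000844]
[294.90891316 227.86852625]
[257.26713524 261.16006843]
[ 221  200   69   56 1013] [256.08983218 219.3958539 ]
```

Emit:
{"name": "drive_tool", "arguments": {
  "motion": [
    {"fingers": 1, "linear": [0.003, -0.001, 0.02], "twist": 0},
    {"fingers": 1, "linear": [0, 0, 0.02], "twist": 0},
    {"fingers": 1, "linear": [0, 0, 0.02], "twist": 0},
    {"fingers": 1, "linear": [0, 0, 0], "twist": 0},
    {"fingers": 1, "linear": [0, 0, 0], "twist": 0}
  ]
}}

```text
clock: 28.68
eef_pos: [442.8, 134.3, 80.9]
tool_rot: [3.141, 0.013, -0.003]
force: [0.8, 0.6, 0.9]
width: 85.5
gripper_force: 0.0
```

Emit:
{"name": "drive_tool", "arguments": {
  "motion": [
    {"fingers": 1, "linear": [0, 0, 0.015], "twist": 0},
    {"fingers": 1, "linear": [0, 0, 0.01], "twist": 0},
    {"fingers": 1, "linear": [0, 0, 0], "twist": 0},
    {"fingers": 1, "linear": [0, 0, 0], "twist": 0}
  ]
}}

```text
clock: 29.02
eef_pos: [443.2, 135.1, 56.8]
tool_rot: [-3.141, 0.011, -0.002]
force: [-0.1, 0.1, 0.2]
width: 85.5
gripper_force: 0.0
```

Emit:
{"name": "drive_tool", "arguments": {
  "motion": [
    {"fingers": 0, "linear": [0, 0, 0], "twist": 0},
    {"fingers": 0, "linear": [0, 0, 0], "twist": 0},
    {"fingers": 0, "linear": [0, 0, 0], "twist": 0},
    {"fingers": 0, "linear": [0, 0, 0], "twist": 0},
    {"fingers": 0, "linear": [0, 0, 0], "twist": 0}
  ]
}}

```text
clock: 29.43
eef_pos: [443.0, 135.4, 56.7]
tool_rot: [-3.141, 0.011, -0.001]
force: [-0.6, 0.1, 7.9]
width: 44.1
gripper_force: 60.1
```

Emit:
{"name": "drive_tool", "arguments": {
  "motion": [
    {"fingers": 0, "linear": [0, 0, 0], "twist": 0},
    {"fingers": 0, "linear": [0, 0, 0], "twist": 0}
  ]
}}

```text
clock: 29.6
eef_pos: [443.0, 135.4, 56.7]
tool_rot: [-3.141, 0.011, -0.001]
force: [-0.5, -0.5, 7.5]
width: 44.6
gripper_force: 60.1
```

Emit:
{"name": "drive_tool", "arguments": {
  "motion": [
    {"fingers": 0, "linear": [0, 0, -0.015], "twist": 0},
    {"fingers": 0, "linear": [0, 0, -0.03], "twist": 0},
    {"fingers": 0, "linear": [0, 0, -0.035], "twist": 0},
    {"fingers": 0, "linear": [0, 0, -0.02], "twist": 0},
    {"fingers": 0, "linear": [0, 0, 0], "twist": 0}
  ]
}}

```text
clock: 30.02
eef_pos: [446.2, 136.1, 159.6]
tool_rot: [-3.139, 0.004, -0.001]
force: [0.4, 0.7, -1.8]
width: 44.1
gripper_force: 61.5
```

Emit:
{"name": "drive_tool", "arguments": {
  "motion": [
    {"fingers": 0, "linear": [0.002, 0.025, 0], "twist": 0},
    {"fingers": 0, "linear": [0.002, 0.035, 0], "twist": 0},
    {"fingers": 0, "linear": [0.002, 0.035, 0], "twist": 0},
    {"fingers": 0, "linear": [0.002, 0.035, 0], "twist": 0},
    {"fingers": 0, "linear": [0.002, 0.035, 0], "twist": 0}
  ]
}}

```text
clock: 30.43
eef_pos: [452.7, -31.3, 155.0]
tool_rot: [-3.142, 0.013, -0.001]
force: [0.9, 0.4, -1.8]
width: 44.0
gripper_force: 61.6
```

Emit:
{"name": "drive_tool", "arguments": {
  "motion": [
    {"fingers": 0, "linear": [0.002, 0.035, 0], "twist": 0},
    {"fingers": 0, "linear": [0.002, 0.035, 0], "twist": 0},
    {"fingers": 0, "linear": [0.002, 0.035, 0], "twist": 0},
    {"fingers": 0, "linear": [0.002, 0.035, 0], "twist": 0},
    {"fingers": 0, "linear": [0.002, 0.035, 0], "twist": 0}
  ]
}}

```text
clock: 30.85
eef_pos: [462.4, -206.4, 154.7]
tool_rot: [-3.141, 0.013, -0.001]
force: [0.8, 0.7, -2.0]
width: 43.6
gripper_force: 61.6
```

Emit:
{"name": "drive_tool", "arguments": {
  "motion": [
    {"fingers": 0, "linear": [0.002, 0.035, 0], "twist": 0},
    {"fingers": 0, "linear": [0.002, 0.025, 0], "twist": 0},
    {"fingers": 0, "linear": [0, 0, 0], "twist": 0},
    {"fingers": 0, "linear": [0, 0, 0], "twist": 0},
    {"fingers": 0, "linear": [0, 0, 0], "twist": 0}
  ]
}}

```text
clock: 31.27
eef_pos: [466.6, -263.6, 154.6]
tool_rot: [-3.14, 0.014, -0.001]
force: [1.4, 0.6, -0.6]
width: 43.7
gripper_force: 61.6
```

Emit:
{"name": "drive_tool", "arguments": {
  "motion": [
    {"fingers": 0, "linear": [0.0035, 0.025, 0], "twist": 0},
    {"fingers": 0, "linear": [0, 0, 0.02], "twist": 0},
    {"fingers": 0, "linear": [0, 0, 0.02], "twist": 0},
    {"fingers": 0, "linear": [0, 0, 0], "twist": 0},
    {"fingers": 0, "linear": [0, 0, 0], "twist": 0}
  ]
}}

```text
clock: 31.68
eef_pos: [469.6, -287.6, 114.6]
tool_rot: [-3.139, 0.015, 0.002]
force: [0.3, -0.1, -1.3]
width: 44.0
gripper_force: 61.6
```

Emit:
{"name": "drive_tool", "arguments": {
  "motion": [
    {"fingers": 0, "linear": [0, 0, 0], "twist": 0}
  ]
}}

```text
clock: 31.77
eef_pos: [470.9, -288.6, 116.0]
tool_rot: [-3.141, 0.012, 0.001]
force: [0.5, -0.6, -0.9]
width: 43.9
gripper_force: 61.6
```

```bash
python3 - <<'E'
from h import *
print(monitor.read_state()["eef_pos"])
s=cams.get_image("side")["color"][190:320,170:340]
cv2.imwrite("pics/g.png",cv2.resize(s,None,fx=4,fy=4,interpolation=cv2.INTER_CUBIC))
E
```

```text
[ 470.85814068 -288.57967758  115.95133054]
```

View pics/g.png

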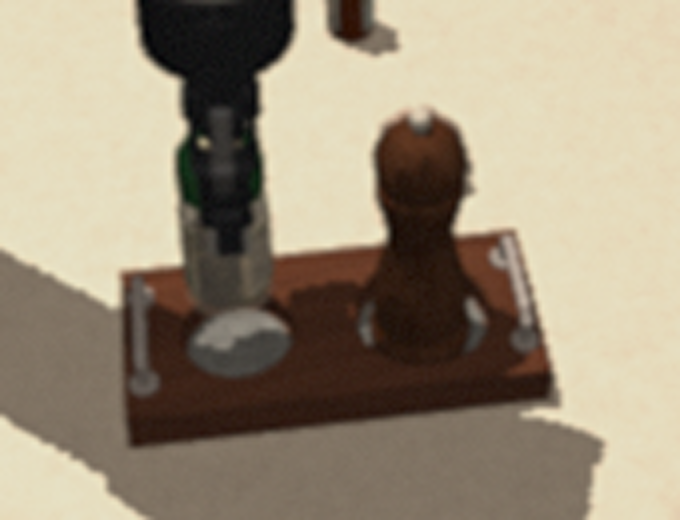

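The mill stands seated. The green jar hangs over its well about 2–3 mm short in x by the side view, so I nudge it and lower (z target 64.7).

Emit:
{"name": "drive_tool", "arguments": {
  "motion": [
    {"fingers": 0, "linear": [0.002, 0, 0.015], "twist": 0},
    {"fingers": 0, "linear": [0, 0, 0.015], "twist": 0},
    {"fingers": 0, "linear": [0, 0, 0.01], "twist": 0},
    {"fingers": 0, "linear": [0, 0, 0.006], "twist": 0},
    {"fingers": 0, "linear": [0, 0, 0], "twist": 0}
  ]
}}

```text
clock: 32.23
eef_pos: [471.2, -289.4, 68.7]
tool_rot: [-3.141, 0.013, -0.001]
force: [0.6, 0.2, -1.5]
width: 44.4
gripper_force: 61.6
```

Emit:
{"name": "drive_tool", "arguments": {
  "motion": [
    {"fingers": 0, "linear": [0, 0, 0], "twist": 0},
    {"fingers": 0, "linear": [0, 0, 0.003], "twist": 0},
    {"fingers": 0, "linear": [0, 0, 0], "twist": 0}
  ]
}}

```text
clock: 32.48
eef_pos: [471.9, -290.0, 66.6]
tool_rot: [3.141, 0.011, -0.001]
force: [0.0, 0.6, -2.2]
width: 44.1
gripper_force: 61.6
```

Emit:
{"name": "drive_tool", "arguments": {
  "motion": [
    {"fingers": 0, "linear": [0, 0, 0.001], "twist": 0},
    {"fingers": 0, "linear": [0, 0, 0], "twist": 0}
  ]
}}

```text
clock: 32.65
eef_pos: [471.7, -289.9, 65.5]
tool_rot: [3.141, 0.012, -0.001]
force: [0.5, -0.4, -1.0]
width: 43.9
gripper_force: 61.6
```

Emit:
{"name": "drive_tool", "arguments": {
  "motion": [
    {"fingers": 0, "linear": [0, 0, 0.001], "twist": 0},
    {"fingers": 0, "linear": [0, 0, 0], "twist": 0}
  ]
}}

```text
clock: 32.82
eef_pos: [471.8, -290.0, 64.8]
tool_rot: [3.141, 0.012, -0.001]
force: [-0.3, -0.3, 3.1]
width: 44.1
gripper_force: 62.0
```

Emit:
{"name": "drive_tool", "arguments": {
  "motion": [
    {"fingers": 0, "linear": [0, 0, 0.001], "twist": 0},
    {"fingers": 0, "linear": [0, 0, 0], "twist": 0}
  ]
}}

```text
clock: 32.98
eef_pos: [471.9, -290.0, 64.8]
tool_rot: [3.141, 0.011, -0.001]
force: [-2.5, 0.7, 12.9]
width: 44.2
gripper_force: 62.8
```

Seated; release, rise and withdraw.

Emit:
{"name": "drive_tool", "arguments": {
  "motion": [
    {"fingers": 1, "linear": [0, 0, 0], "twist": 0},
    {"fingers": 1, "linear": [0, 0, 0], "twist": 0},
    {"fingers": 1, "linear": [0, 0, 0], "twist": 0},
    {"fingers": 1, "linear": [0, 0, 0], "twist": 0},
    {"fingers": 1, "linear": [0, 0, 0], "twist": 0}
  ]
}}

```text
clock: 33.4
eef_pos: [471.5, -289.8, 63.1]
tool_rot: [-3.141, 0.012, -0.001]
force: [0.1, 1.1, 0.1]
width: 85.2
gripper_force: 0.0
```

Emit:
{"name": "drive_tool", "arguments": {
  "motion": [
    {"fingers": 1, "linear": [0, 0, -0.01], "twist": 0},
    {"fingers": 1, "linear": [0, 0, -0.03], "twist": 0},
    {"fingers": 1, "linear": [0, 0, -0.04], "twist": 0},
    {"fingers": 1, "linear": [0, 0, -0.04], "twist": 0},
    {"fingers": 1, "linear": [0, 0, -0.03], "twist": 0}
  ]
}}

```text
clock: 33.82
eef_pos: [474.1, -290.0, 217.0]
tool_rot: [3.14, 0.009, -0.001]
force: [0.9, -0.9, -0.2]
width: 85.3
gripper_force: 0.0
```

Emit:
{"name": "drive_tool", "arguments": {
  "motion": [
    {"fingers": 1, "linear": [-0.01, 0.02, 0], "twist": 0},
    {"fingers": 1, "linear": [-0.02, 0.035, 0], "twist": 0},
    {"fingers": 1, "linear": [-0.02, 0.035, 0], "twist": 0},
    {"fingers": 1, "linear": [-0.02, 0.035, 0], "twist": 0},
    {"fingers": 1, "linear": [-0.01, 0.02, 0], "twist": 0}
  ]
}}

```text
clock: 34.23
eef_pos: [389.1, -439.5, 215.1]
tool_rot: [3.139, 0.014, -0.007]
force: [-0.1, -0.1, 0.4]
width: 85.6
gripper_force: 0.0
```

Emit:
{"name": "drive_tool", "arguments": {
  "motion": [
    {"fingers": 1, "linear": [0, 0, 0], "twist": 0},
    {"fingers": 1, "linear": [0, 0, 0], "twist": 0},
    {"fingers": 1, "linear": [0, 0, 0], "twist": 0},
    {"fingers": 1, "linear": [0, 0, 0], "twist": 0}
  ]
}}

```text
clock: 34.57
eef_pos: [394.4, -433.1, 214.6]
tool_rot: [-3.141, 0.011, 0.002]
force: [0.8, -0.2, -0.0]
width: 85.3
gripper_force: 0.0
```

```bash
python3 - <<'E'
from h import *
s=cams.get_image("side")["color"][100:320,160:360]
cv2.imwrite("pics/f.png",cv2.resize(s,None,fx=2.7,fy=2.7,interpolation=cv2.INTER_CUBIC))
E
```

```text
(no output)
```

View pics/f.png

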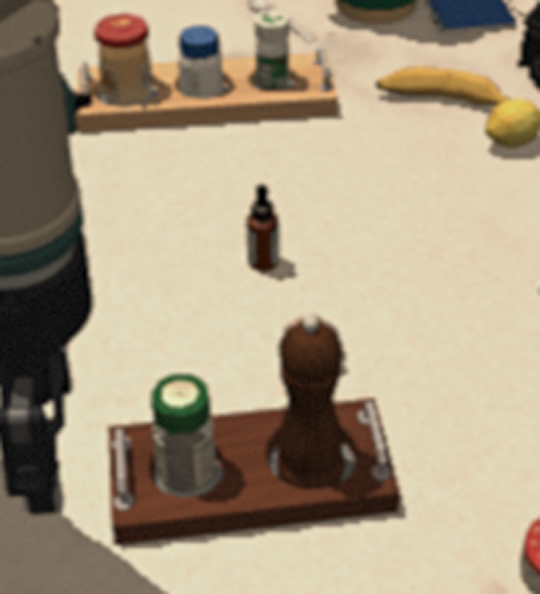

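All five items stand in their wells and the dropper bottle stands where it was. The garlic is hidden behind the mill head here, so I check it against the first scene image.

```bash
python3 - <<'E'
from h import *
a=cv2.imread("pics/scene0.png");b=cv2.resize(cams.get_image("scene")["color"],(768,576),interpolation=cv2.INTER_CUBIC)
for n,(x,y,w,h) in dict(garlic=(415,224,37,32),drop=(396,245,26,60)).items():
    t=a[y:y+h,x:x+w]; r=cv2.matchTemplate(b[y-30:y+h+30,x-30:x+w+30],t,cv2.TM_CCOEFF_NORMED); print(n,cv2.minMaxLoc(r)[1::2])
E
```

```text
garlic (0.9995706081390381, (30, 30))
drop (0.9996832013130188, (30, 30))
```

Garlic and dropper bottle are unmoved. I hand the job in.

```bash
python3 -c "
from cell import ctrl
print(ctrl.finish_job())"
```

```text
the job is handed in; nothing more can be done
None
```

Both caddies are made up in the order asked, each item upright on the floor of its well, with the garlic and dropper bottle unmoved; I handed the job in at about 35 s of the 131 s allowed, and no verdict came back.

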